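# Stopper and pack the sauce bottles

## Task

Get these sauce bottles ready for the market stall: they are full, so push a stopper well home in every bottle before you lift it, then stand each stoppered bottle in a cell of the wooden caddy without dropping it. When all of them are in, slide the handle board from the plate rack down its grooves between the two rows until it sits on the caddy's floor. Spare stoppers may stay where they are; do not push away or knock over the other things on the table.

Things in the scene. Friction and masses are not known exactly. Their poses are not given: they have to be found in the camera images.
- bottle1: full sauce bottle (red sauce, white label; may be absent), upright, 0.29 to 0.47 kg: body 76 mm across up to 70 mm, sloping shoulder to 85 mm, straight glass neck 48 mm across outside from there to the rim at 120 mm; bore 37 mm across, 35 mm deep. Lift it by the neck, from above; a seated stopper's top is then 31 mm above the rim. Origin: centre of the underside; z up the axis.
- bottle2: full sauce bottle (orange sauce, white label; may be absent), upright, 0.29 to 0.47 kg: body 76 mm across up to 70 mm, sloping shoulder to 85 mm, straight glass neck 48 mm across outside from there to the rim at 120 mm; bore 37 mm across, 35 mm deep. Lift it by the neck, from above; a seated stopper's top is then 31 mm above the rim. Origin: centre of the underside; z up the axis.
- bottle3: full sauce bottle (green sauce, white label; may be absent), upright, 0.29 to 0.47 kg: body 76 mm across up to 70 mm, sloping shoulder to 85 mm, straight glass neck 48 mm across outside from there to the rim at 120 mm; bore 37 mm across, 35 mm deep. Lift it by the neck, from above; a seated stopper's top is then 31 mm above the rim. Origin: centre of the underside; z up the axis.
- bottle4: full sauce bottle (dark red sauce, white label; may be absent), upright, 0.29 to 0.47 kg: body 76 mm across up to 70 mm, sloping shoulder to 85 mm, straight glass neck 48 mm across outside from there to the rim at 120 mm; bore 37 mm across, 35 mm deep. Lift it by the neck, from above; a seated stopper's top is then 31 mm above the rim. Origin: centre of the underside; z up the axis.
- stopper1: stopper, 58 mm long, 40 g, fits any bottle: cork 28 mm across at its foot, 40 mm at 34 mm up, then a dark knob 44 mm across, 24 mm high. Starts upright in a corner cell of the wire rack. Fully home it wedges where 37 mm wide: origin about 93 mm above the bottle's, knob underside 7 mm over the rim; pulling the knob draws it out. Origin: centre of the foot; z to the knob.
- stopper2: stopper, 58 mm long, 40 g, fits any bottle: cork 28 mm across at its foot, 40 mm at 34 mm up, then a dark knob 44 mm across, 24 mm high. Starts upright in a corner cell of the wire rack. Fully home it wedges where 37 mm wide: origin about 93 mm above the bottle's, knob underside 7 mm over the rim; pulling the knob draws it out. Origin: centre of the foot; z to the knob.
- stopper3: stopper, 58 mm long, 40 g, fits any bottle: cork 28 mm across at its foot, 40 mm at 34 mm up, then a dark knob 44 mm across, 24 mm high. Starts upright in a corner cell of the wire rack. Fully home it wedges where 37 mm wide: origin about 93 mm above the bottle's, knob underside 7 mm over the rim; pulling the knob draws it out. Origin: centre of the foot; z to the knob.
- stopper4: stopper, 58 mm long, 40 g, fits any bottle: cork 28 mm across at its foot, 40 mm at 34 mm up, then a dark knob 44 mm across, 24 mm high. Starts upright in a corner cell of the wire rack. Fully home it wedges where 37 mm wide: origin about 93 mm above the bottle's, knob underside 7 mm over the rim; pulling the knob draws it out. Origin: centre of the foot; z to the knob.
- handle_board: wooden handle board, 10 mm thick (its x), 183 mm long (y), 165 mm high (z), 0.32 kg: full panel up to 100 mm, then an open hand hole, on top a grip bar 130 mm long from 140 to 165 mm high. Starts upright in the plate rack. In place it stands on the caddy's floor, its y along the caddy's y (either way round), origin 10 mm above the caddy's. Origin: centre of the lower edge.
- caddy: fixed wooden caddy 212 (x) by 206 (y) mm: floor 10 mm thick, walls 80 mm high (end gables 105), 90 mm square cells centred at x +-52, y +-49 mm, low partitions. Board slot between the rows, along y at x = 0: grooves 13 mm wide and 12 mm deep at both ends (end faces y +-94 mm), from floor to 105 mm, flaring to a 22 mm mouth at 118 mm. Origin: centre of the underside, z up.
- stopper_rack: fixed white wire rack, 146 mm square, grid of 5 mm wires, top 42 mm above the table, 3 by 3 openings of 37 mm at 42 mm pitch; stoppers hang in the four corner cells (x, y = +-42 mm), feet about 12 mm above the table. Origin: on the table below its centre.
- plate_rack: fixed white plate rack: 8 mm thick tray, pairs of upright wires 75 mm high that hold the handle board in a 13 mm slot at x = 0, along y; at x = +46 mm a fixed green chopping board, top 108 mm above the table. Origin: on the table below the slot's centre.
- jar1: bystander, leave alone: sealed jar of red salsa, 72 mm diameter, 100 mm high. Origin: centre of its underside.
- jar2: bystander, leave alone: sealed jar of red salsa, 72 mm diameter, 100 mm high. Origin: centre of its underside.
- pectin_box: bystander, leave alone: yellow carton 35 x 75 x 105 mm. Origin: centre of its underside.
- vinegar: bystander, leave alone: white plastic bottle with a purple cap, 68 mm diameter, 160 mm high. Origin: centre of its underside.
- lids: bystander, leave alone: stack of brass jar lids, 72 mm diameter, 24 mm high. Origin: centre of its underside.
- spoon: bystander, leave alone: wooden spoon, 220 mm long, lying flat; origin on the table below it.
Things that resemble listed ones, but are neither listed nor needed, are in the scene too. Leave any white look-alike of the stopper2 alone. What is shaped like the stopper4 but green is not meant.

How it is judged:
By the outcome, as a careful person would: the job done as asked, in the order asked, and still so for the second after the job is handed in, with the robot touching nothing.
Of bottle1, bottle2, bottle3, bottle4 only 3 to 4 are there at a start; the rules pass over those that are not, and their reading is None.
At some moment in a run one of bottle1, bottle2, bottle3, bottle4 may be knocked a few centimetres aside while the robot is not near it.
It also fails if it takes over 210 s, if anything falls off the work surface, if the arm or the gripper's body presses on something with over 40 N, if the wrist force passes 120 N, or if a joint passes its speed limit or range.

## Robot

A 6-joint arm with a two-finger parallel gripper is mounted at the origin on the work surface. World frame = base frame: x ahead of the robot, y to its left, z up, the work surface at z = 0. Lengths are in m, angles in rad, forces in N, time in s.
With the tool pointing down it reaches from about 0.25 to 0.775 m from the base axis. Payload 4 kg.
Tool frame: the origin (TCP) lies between the finger pads; the fingertips stand 22 mm ahead of it and the grasp point (between the pads) lies 3 mm ahead of it; z points along the fingers, y is the line along which they close (so a half turn about z gives the same grasp; the last joint's range is limited). The gripper opens to 94 mm and grips with 3 to 60 N. Pads are 16 mm wide; open, the fingers measure 119 mm over their backs; the gripper's body (75 mm by 177 mm) begins 78 mm behind the grasp point.
Start: joints at [-1.43, 0.087, 1.371, -0, 1.684, -0.103], TCP at [0.133, -0.534, 0.228] pointing down, gripper open.
Joint ranges: [-3.1, 3.1], [-0.76, 2.03], [0.27, 2.55], [-1.08, 4.22], [0.17, 2.65], [-2.57, 2.57]. Speed limits (rad/s): [2.79, 2.79, 3.14, 3.14, 3.14, 3.14].

## Interface

Orientations are given as a 3x3 rotation matrix whose columns are the frame's x, y, z axes.
In Python, from workcell import readout, cams, workorder gives the robot as it stands.
- The arm moves only by the shell command python3 -m inch 'ROWS' [FORCE]. ROWS is JSON, a list of rows, each a list of 7 numbers: the turn, a rotation vector about the tool's x, y, z each as a share of 1.5 rad, from -1 to 1, then the shift along the tool's x, y, z each as a share of 120 mm, from -1 to 1, then the opening, from 0 (shut) to 1 (fully open). In form: [[rx, ry, rz, x, y, z, claw], ...]. A call has 1 to 5 rows; each row is the pose to reach, as a shift and turn from the pose commanded when the call began, along the tool's axes at that moment; what a row does not reach only later rows make up. A row lasts 1/12 s, in which the tool goes at most 41.7 mm and 7.16 degrees, less where a joint would pass 70% of its speed; a pose out of reach is approached as far as the arm can. A call with a number of a shift or a turn outside -1 to 1 is refused whole. A call with a gripper value outside its range is refused whole. The fingers move at their own pace and stop on an object; FORCE is the grip in N (left out, the last holds). Time passes only in rows, so rows that repeat a pose let the fingers close. It gives the time, the measured TCP pose, the force, the opening and the grip force at its end, in the units of the state.
- readout.get_obs(): the state, without advancing time (a new reading comes with each control period).
- cams.read_camera(name): name is "side" or "top" or "wrist"; returns (picture, depth): 420x560x3 uint8, red, green, blue; 420x560 float32, m along the optical axis (not along the pixel's ray), 0 where there is no reading.
- cams.camera_info(name): a dict with "vertical_fov" (degrees; the focal length in pixels is half the picture's height over the tangent of half this angle, whatever the lens; pixels are square), "cx", "cy" (the principal point, pixels), "dist" ([k1, k2, p1, p2, k3] as OpenCV has them; the pictures are not rectified), "world_from_camera" (4x4, takes a point from camera to world coordinates). Camera axes: x right, y down, z forward; pixel columns grow to the right and rows downward; lengths in m; the calibration is good to about 2 mm. A picture is of the moment at which its call begins: read the wrist's pose just before it. camera_info takes no time and is no camera call; for the wrist camera it gives the pose at the moment of the call.
- workorder.finish_job(): hands the job in; it is judged then, once.
The state is a dict: "clock": time; "qpos": joint angles; "dq": joint speeds; "tau": joint torques, N m; "position": TCP position; "tcp_rot": TCP orientation; "wrist_force": force on the tool from outside, world axes, zero at the start; "wrist_torque": the same for the moment, N m; "finger_gap": finger opening in m; "grip_force": force on a finger pad.
Only numpy, scipy, OpenCV 4.12 (cv2) and the standard library are available. Lean on these libraries where they do the work, as an engineer would, in place of code of your own. Each camera call takes 0.05 s, during which the arm holds its last target. There are 200 camera calls.

## Working session

There is one attempt and no reset: what is moved stays moved. The work goes in short steps, Python scripts to look and compute and a shell command to move; the robot and the scene stay as the last step left them, time stands still between calls to the robot, and variables do not carry over. Pictures are saved under pics/ and viewed, at most 14 in all, crops included, and the job is handed in when it is done.

```bash
ls; mkdir -p pics; cat > h.py <<'E'
import numpy as np, cv2
from workcell import readout, cams, workorder
def K(n):
    i=cams.camera_info(n); f=210/np.tan(np.radians(i["vertical_fov"])/2)
    return np.array([[f,0,i["cx"]],[0,f,i["cy"]],[0,0,1]]),np.array(i["dist"]),np.array(i["world_from_camera"])
def shot(n,tag):
    T=K(n); p,d=cams.read_camera(n)
    cv2.imwrite(f"pics/{tag}.png",p[:,:,::-1]); np.savez(f"{tag}.npz",p=p,d=d,K=T[0],D=T[1],T=T[2]); return p,d
def world(tag,uv=None):
    """world points for pixels uv (N,2), or full image"""
    z=np.load(f"{tag}.npz"); d=z["d"]
    if uv is None: v,u=np.mgrid[:420,:560]; uv=np.c_[u.ravel(),v.ravel()]
    uv=np.asarray(uv,float); n=cv2.undistortPoints(uv.reshape(-1,1,2),z["K"],z["D"]).reshape(-1,2)
    dd=d[uv[:,1].astype(int),uv[:,0].astype(int)]
    return (np.c_[n*dd[:,None],dd])@z["T"][:3,:3].T+z["T"][:3,3]
def atz(tag,uv,h):
    z=np.load(f"{tag}.npz"); n=cv2.undistortPoints(np.asarray(uv,float).reshape(-1,1,2),z["K"],z["D"]).reshape(-1,2)
    r=np.c_[n,np.ones(len(n))]@z["T"][:3,:3].T; o=z["T"][:3,3]
    return o+r*((h-o[2])/r[:,2])[:,None]
E
python3 - <<'E'
from h import *
np.set_printoptions(precision=3,suppress=True)
for n in("top","side"):
    shot(n,n+"0"); print(K(n))
print(readout.get_obs())
a=cv2.imread("pics/top0.png");cv2.imwrite("pics/top0b.png",cv2.resize(a,(800,600),interpolation=cv2.INTER_CUBIC))
a=cv2.imread("pics/side0.png");cv2.imwrite("pics/side0b.png",cv2.resize(a,(800,600),interpolation=cv2.INTER_CUBIC))
E
```

```text
pics
(array([[394.678,   0.   , 278.499],
       [  0.   , 394.678, 199.871],
       [  0.   ,   0.   ,   1.   ]]), array([-0.087,  0.   ,  0.   ,  0.   ,  0.   ]), array([[ 0.014, -0.986,  0.166,  0.38 ],
       [-1.   , -0.014,  0.002,  0.028],
       [ 0.   , -0.166, -0.986,  1.174],
       [ 0.   ,  0.   ,  0.   ,  1.   ]]))
(array([[387.094,   0.   , 274.924],
       [  0.   , 387.094, 201.87 ],
       [  0.   ,   0.   ,   1.   ]]), array([0.007, 0.   , 0.   , 0.   , 0.   ]), array([[ 0.965, -0.207,  0.163,  0.371],
       [-0.263, -0.716,  0.647, -0.641],
       [-0.017, -0.667, -0.745,  0.816],
       [ 0.   ,  0.   ,  0.   ,  1.   ]]))
{'clock': 0.1, 'qpos': array([-1.43 ,  0.088,  1.372, -0.   ,  1.684, -0.103]), 'dq': array([-0.001, -0.002, -0.003, -0.   ,  0.001,  0.   ]), 'tau': array([  0.002, -34.125, -30.33 ,   0.072,   0.03 ,  -0.   ]), 'position': array([ 0.133, -0.533,  0.226]), 'tcp_rot': array([[ 0.97 ,  0.241, -0.   ],
       [ 0.241, -0.97 ,  0.002],
       [ 0.   , -0.002, -1.   ]]), 'wrist_force': array([ 0.556, -0.152, -0.073]), 'wrist_torque': array([-0.034, -0.015,  0.054]), 'grip_force': 0.0, 'finger_gap': 0.09378882907339565}
```

View pics/top0b.png

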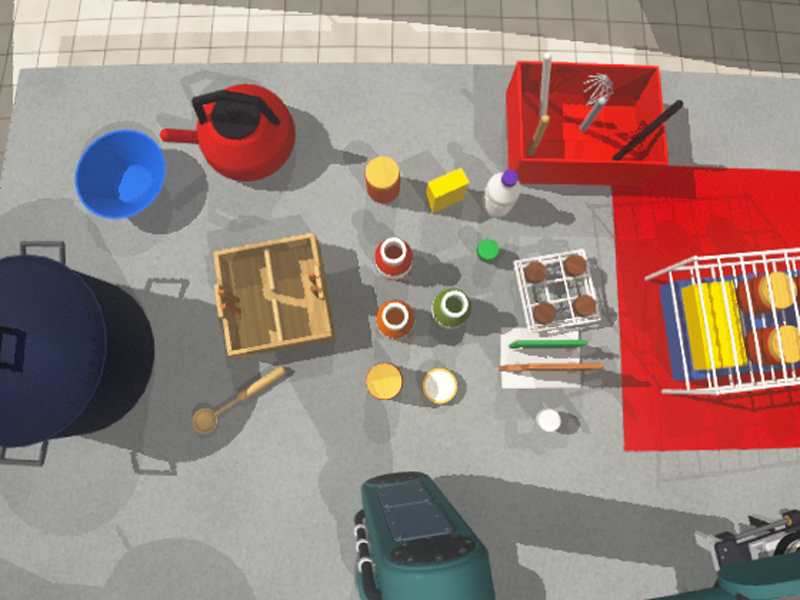

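View pics/side0b.png

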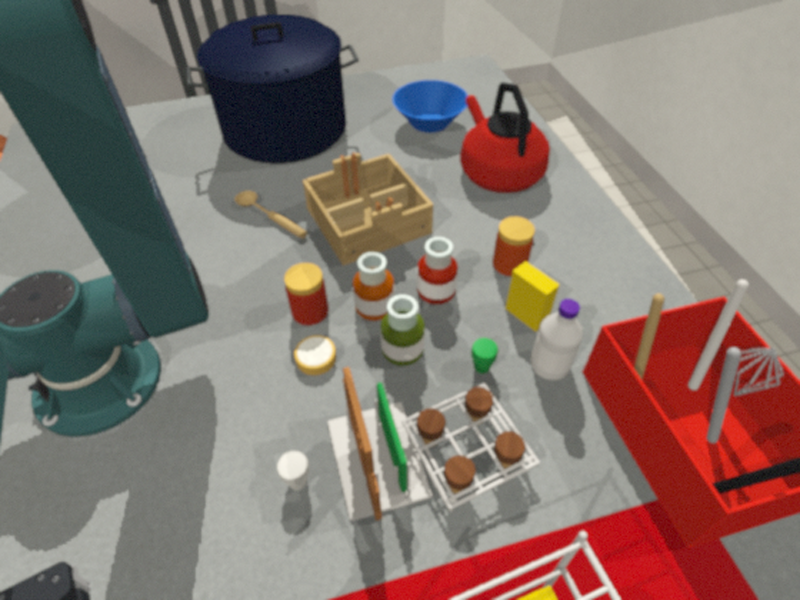

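The top view (800×600 picture) shows three bottles, with rims at red (393,252), orange (396,318) and green (454,305). The four brown-knobbed stoppers in the rack are at (536,271), (575,265), (544,313) and (584,306). The decoys are a green stopper at (488,249) and a white one at (549,420). The wooden board is at (550,367), with the green chopping board beside it at (548,343). The caddy is centred near (273,294), with its groove gables at picture left and right. The side view agrees.

```bash
python3 - <<'E'
from h import *
np.set_printoptions(precision=4,suppress=True)
for tag in("top0","side0"):
    P=world(tag); C=np.load(tag+".npz")["p"].reshape(-1,3).astype(int)
    print(tag,"table z",np.median(P[(abs(P[:,0]-.45)<.03)&(abs(P[:,1]-.0)<.4)&(P[:,2]<.02),2]))
    x0,y0,_=world("top0",[[275*.0+393*.7,262*.7]])[0]
    def cl(m,name,mn=15):
        im=m.reshape(420,560).astype(np.uint8)
        n,l,s,c=cv2.connectedComponentsWithStats(im)
        for i in range(1,n):
            if s[i,4]>=mn:
                q=P[l.ravel()==i]; (cx,cy),r=cv2.minEnclosingCircle(q[:,:2].astype(np.float32))
                print(name,"px",c[i]*800/560,"n",s[i,4],"xy",np.array([cx,cy]),"r",round(r,4),"z med/max",np.median(q[:,2]),q[:,2].max())
    ok=(P[:,0]>.25)&(P[:,0]<.75)&(P[:,1]>-.45)&(P[:,1]<.4)
    white=(C.min(1)>140)&(C.max(1)-C.min(1)<50)
    cl(ok&(P[:,2]>.112)&(P[:,2]<.127)&(abs(P[:,0]-.5)<.15)&(P[:,1]<.1)&(P[:,1]>-.15),"rim",25)
    br=(C[:,0]>C[:,2]+25)&(C[:,0]<175)
    cl(ok&br&(P[:,2]>.055)&(P[:,2]<.08)&(P[:,1]<-.15)&(P[:,0]>.4),"knob")
    w=ok&(P[:,2]>.055)&(P[:,2]<.13)&(P[:,1]>.1)&(abs(P[:,0]-.47)<.16)
    for lo,hi in((.07,.09),(.095,.112)):
        q=P[w&(P[:,2]>lo)&(P[:,2]<hi)][:,:2].astype(np.float32); print("caddy",lo,len(q),cv2.minAreaRect(q),q.min(0),q.max(0))
    q=P[ok&(P[:,2]>.15)&(P[:,2]<.185)&(P[:,1]<-.15)&(P[:,0]<.45)]
    print("board",len(q),q.min(0),q.max(0),np.median(q,0),cv2.minAreaRect(q[:,:2].astype(np.float32)))
E
```

```text
top0 table z 0.0011577052947189248
rim px [392.8202 249.7044] n 116 xy [0.6276 0.0411] r 0.0247 z med/max 0.11922617117721457 0.12429891807166582
rim px [454.3322 302.6365] n 123 xy [ 0.5256 -0.0765] r 0.0248 z med/max 0.1194009417507278 0.12533026090771293
rim px [395.023  314.6659] n 124 xy [0.5011 0.0355] r 0.0246 z med/max 0.1195590691200823 0.1236324912413338
knob px [575.0241 264.7191] n 178 xy [ 0.6128 -0.3279] r 0.0222 z med/max 0.06964472679058575 0.07590769763787208
knob px [534.8957 271.3162] n 178 xy [ 0.5999 -0.246 ] r 0.0219 z med/max 0.0700386363397969 0.07659875027885543
knob px [583.9624 304.9549] n 190 xy [ 0.5314 -0.3421] r 0.0217 z med/max 0.06994282005646368 0.07651611401358327
knob px [543.8872 312.1353] n 190 xy [ 0.516  -0.2602] r 0.0218 z med/max 0.0700158580499628 0.07611248694492145
caddy 0.07 680 ((0.5446908473968506, 0.28092992305755615), (0.20996631681919098, 0.20720544457435608), 11.66346263885498) [0.4232 0.1607] [0.6298 0.3997]
caddy 0.095 215 ((0.5462157726287842, 0.28174537420272827), (0.06389957666397095, 0.20766043663024902), 12.00508975982666) [0
[... 967 characters left out ...]
n 410 xy [ 0.5337 -0.3462] r 0.0221 z med/max 0.07130098828037595 0.0750904773109089
knob px [375.2747 504.0659] n 26 xy [ 0.4098 -0.3576] r 0.006 z med/max 0.06887335747303708 0.07986280105132881
caddy 0.07 744 ((0.5454727411270142, 0.2790181338787079), (0.20828989148139954, 0.21138478815555573), 11.12491512298584) [0.4255 0.1577] [0.63   0.3987]
caddy 0.095 229 ((0.5475841760635376, 0.27981293201446533), (0.0640605017542839, 0.21123550832271576), 11.98852252960205) [0.4966 0.1706] [0.5995 0.3812]
board 399 [ 0.4042 -0.3348  0.1505] [ 0.4157 -0.2043  0.1779] [ 0.4095 -0.2811  0.1734] ((0.4099165201187134, -0.26957324147224426), (0.010181641206145287, 0.1304187923669815), 0.7223793268203735)
```

```bash
cat > st.py <<'E'
import sys,numpy as np
from workcell import readout
from scipy.spatial.transform import Rotation as R
np.set_printoptions(precision=4,suppress=True)
o=readout.get_obs(); p=np.array(o["position"]); r=np.array(o["tcp_rot"])
print("t",round(o["clock"],2),"p",p,"yaw",round(np.degrees(np.arctan2(r[1,0],r[0,0])),2),"z",r[:,2],"F",o["wrist_force"],"gap",round(o["finger_gap"],4),"grip",round(o["grip_force"],1))
if len(sys.argv)>3:
    t=np.array([float(a) for a in sys.argv[1:4]]); print("shares to target",r.T@(t-p)/.12)
E
python3 -m inch '[[0,0,0.162,0,0,0,1],[0,0,0.162,0,0,0,1],[0,0,0.162,0,0,0,1]]' 20 | tail -3
python3 -m inch '[[0,0,0,0.9,-0.5,0,1],[0,0,0,0.9,-0.5,0,1],[0,0,0,0.9,-0.5,0,0.75]]' >/dev/null
python3 -m inch '[[0,0,0,0.9,-0.5,0,0.75],[0,0,0,0.9,-0.5,0,0.75],[0,0,0,0.9,-0.5,0,0.75]]' >/dev/null
python3 -m inch '[[0,0,0,0.9,-0.5,0,0.75],[0,0,0,0.9,-0.5,0,0.75],[0,0,0,0.9,-0.5,0,0.75]]' >/dev/null
python3 -m inch '[[0,0,0,0.7,-0.5,0,0.75],[0,0,0,0.7,-0.5,0,0.75],[0,0,0,0.7,-0.5,0,0.75],[0,0,0,0.7,-0.5,0,0.75]]' >/dev/null
python3 st.py .5997 -.2465 .15
python3 - <<'E'
from h import *
shot("wrist","w1")
a=cv2.imread("pics/top0.png")[150:310,320:440];cv2.imwrite("pics/crop1.png",np.hstack([cv2.resize(a,(420,560),interpolation=3)]))
E
```

```text
wrist_force: [0.6, -0.1, 0.1]
finger_gap: 0.0941
grip_force: 0.0
t 1.43 p [ 0.5436 -0.2898  0.2263] yaw 0.57 z [-0.0001  0.0022 -1.    ] F [-0.7227  0.1546 -0.3662] gap 0.0708 grip 0.0
shares to target [ 0.4711 -0.3551  0.6362]
```

View pics/crop1.png

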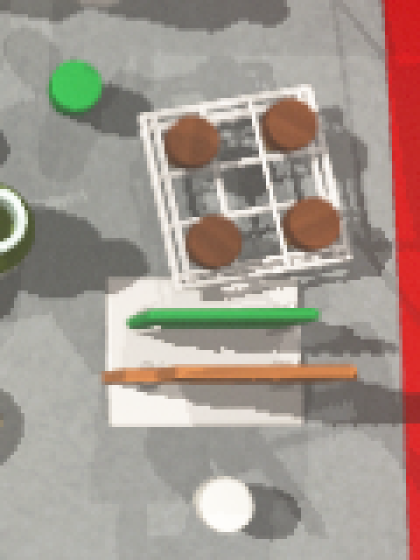

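View pics/w1.png

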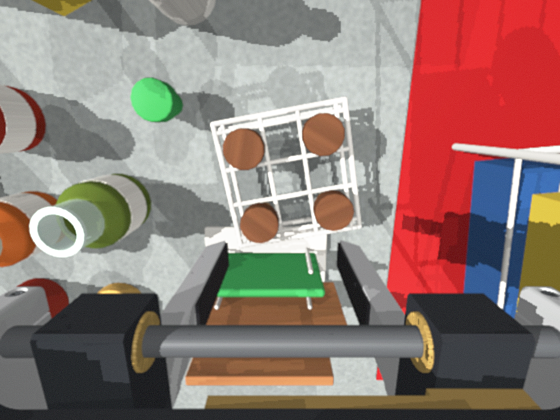

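The crop shows four brown-knobbed stoppers in the rack's corner cells at (192,141), (290,124), (213,241) and (313,223). They match the description. The green one at (75,87) and the white one at (225,505) stand outside the rack and are the decoys. The wrist view shows the same four knobs at (243,148), (323,134), (259,224) and (333,210).

```bash
cat > knob.py <<'E'
from h import *
import sys
np.set_printoptions(precision=4,suppress=True)
def blobs(tag,lo,hi,mask=None,mn=60,box=(.25,.78,-.5,.45)):
    P=world(tag); m=(P[:,2]>lo)&(P[:,2]<hi)&(P[:,0]>box[0])&(P[:,0]<box[1])&(P[:,1]>box[2])&(P[:,1]<box[3])
    if mask is not None: m&=mask
    n,l,s,c=cv2.connectedComponentsWithStats(m.reshape(420,560).astype(np.uint8)); out=[]
    for i in range(1,n):
        if s[i,4]>=mn:
            q=P[l.ravel()==i]; (x,y),r=cv2.minEnclosingCircle(q[:,:2].astype(np.float32)); out.append((x,y,r,np.median(q[:,2])))
            print(tag,"px",c[i].round(),"n",s[i,4],"xy",np.array([x,y]),"r",round(r,4),"z",np.median(q[:,2]).round(4))
    return out
E
python3 - <<'E'
from knob import *
C=np.load("w1.npz")["p"].reshape(-1,3).astype(int)
blobs("w1",.062,.08,(C[:,0]>C[:,2]+25)&(C[:,0]<190),box=(.45,.7,-.4,-.2))
blobs("w1",.112,.127,box=(.45,.7,-.15,.1))
E
python3 -m inch '[[0,0,0,0.47,-0.36,0.6,0.75],[0,0,0,0.47,-0.36,0.6,0.75],[0,0,0,0.47,-0.36,0.6,0.75],[0,0,0,0.47,-0.36,0.6,0.75]]' >/dev/null; python3 st.py .5997 -.2465 .068
```

```text
w1 px [323. 134.] n 1430 xy [ 0.6164 -0.3298] r 0.022 z 0.0698
w1 px [243. 149.] n 1366 xy [ 0.6009 -0.2474] r 0.0218 z 0.0699
w1 px [334. 211.] n 1193 xy [ 0.5345 -0.3451] r 0.0218 z 0.0697
w1 px [259. 223.] n 1162 xy [ 0.5187 -0.2632] r 0.022 z 0.0698
w1 px [ 58. 231.] n 1436 xy [ 0.5265 -0.0781] r 0.0256 z 0.1194
t 1.82 p [ 0.5952 -0.2484  0.15  ] yaw 0.21 z [-0.0087  0.0045 -1.    ] F [-1.4929  0.1134 -0.8951] gap 0.0706 grip 0.0
shares to target [ 0.0434 -0.0124  0.6833]
```

```bash

python3 -m inch '[[0,0,0,0.02,-0.01,0.35,0.75],[0,0,0,0.02,-0.01,0.68,0.75],[0,0,0,0.02,-0.01,0.68,0.75],[0,0,0,0.02,-0.01,0.68,0.75]]' >/dev/null; python3 st.py .6003 -.247 .068
```

```text
t 2.15 p [ 0.5968 -0.2499  0.0726] yaw -0.02 z [-0.0051  0.0016 -1.    ] F [ 0.1339 -0.6977  0.9838] gap 0.0704 grip 0.0
shares to target [ 0.0291 -0.0237  0.0382]
```

```bash

python3 -m inch '[[0,0,0,0.02,-0.02,0.03,0.75],[0,0,0,0.02,-0.02,0.03,0.75],[0,0,0,0.02,-0.02,0.03,0.2],[0,0,0,0.02,-0.02,0.03,0.2],[0,0,0,0.02,-0.02,0.03,0.2]]' 40 >/dev/null; python3 st.py .6003 -.247 .068
python3 -m inch '[[0,0,0,0,0,0,0.2],[0,0,0,0,0,0,0.2],[0,0,0,0,0,-0.3,0.2],[0,0,0,0,0,-0.6,0.2],[0,0,0,0,0,-0.9,0.2]]' 40 >/dev/null; python3 st.py
python3 -m inch '[[0,0,0,0,0,-0.3,0.2],[0,0,0,0,0,-0.3,0.2]]' 40 >/dev/null; python3 st.py .5263 -.0775 .19
python3 - <<'E'
from h import *
shot("wrist","w2");shot("top","t2")
E
```

```text
t 2.57 p [ 0.6025 -0.2471  0.0722] yaw 0.05 z [ 0.0026 -0.0015 -1.    ] F [0.7049 0.5034 0.6489] gap 0.0541 grip 0.0
shares to target [-0.0186 -0.0006  0.0349]
t 2.98 p [ 0.601  -0.246   0.1782] yaw 0.05 z [-0.0028  0.0018 -1.    ] F [ 1.1229 -0.3494 -0.4837] gap 0.0435 grip 40.0
t 3.15 p [ 0.6048 -0.2479  0.2247] yaw 0.07 z [ 0.0147 -0.0072 -0.9999] F [-0.0142 -0.9466  2.1349] gap 0.0435 grip 40.0
shares to target [-0.6566 -1.4224  0.2694]
```

View pics/w2.png

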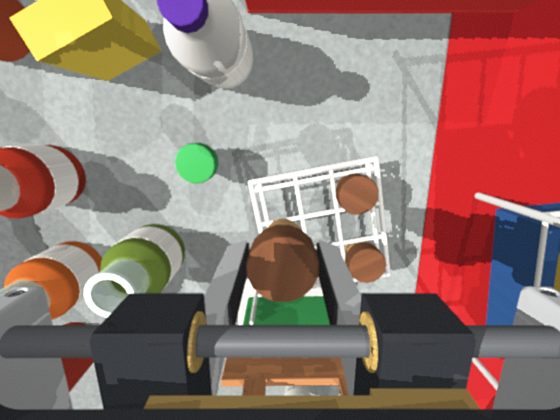

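The stopper is held with a 43.5 mm gap (knob at px 283,261), the other two right-hand stoppers stay in the rack, and the green bottle is at (125,283). Next I compute its offset in the hand and re-check the bottles.

```bash
python3 - <<'E'
from knob import *
C=np.load("w2.npz")["p"].reshape(-1,3).astype(int)
blobs("w2",.19,.24,(C[:,0]>C[:,2]+25)&(C[:,0]<190),box=(.5,.7,-.3,-.2))
blobs("t2",.112,.127,box=(.45,.7,-.15,.1),mn=25)
blobs("w2",.112,.127,box=(.45,.7,-.15,.1))
E
python3 -m inch '[[0,0,0,-0.2,-0.7,0,0.2],[0,0,0,-0.4,-0.7,0,0.2],[0,0,0,-0.4,-0.7,0,0.2],[0,0,0,-0.4,-0.7,0,0.2]]' >/dev/null
python3 -m inch '[[0,0,0,-0.25,-0.7,0,0.2],[0,0,0,-0.25,-0.7,0,0.2],[0,0,0,-0.25,-0.7,0,0.2],[0,0,0,-0.25,-0.7,0,0.2],[0,0,0,-0.25,-0.7,0,0.2]]' >/dev/null
python3 st.py .5263 -.0775 .19
```

```text
w2 px [282. 263.] n 4430 xy [ 0.605  -0.2462] r 0.0226 z 0.2229
t2 px [275. 174.] n 122 xy [0.6274 0.0408] r 0.0248 z 0.1196
t2 px [318. 212.] n 124 xy [ 0.5255 -0.0767] r 0.0246 z 0.1195
t2 px [277. 220.] n 121 xy [0.5016 0.0358] r 0.0248 z 0.1197
w2 px [105. 290.] n 923 xy [ 0.5263 -0.0773] r 0.0255 z 0.1193
t 4.0 p [ 0.5238 -0.0792  0.2131] yaw 0.06 z [-0.0014 -0.0007 -1.    ] F [0.2875 0.2902 0.2236] gap 0.0432 grip 40.0
shares to target [ 0.0215 -0.0144  0.1927]
```

```bash

python3 -m inch '[[0,0,0,0.02,-0.015,0.2,0.2],[0,0,0,0.02,-0.015,0.2,0.2],[0,0,0,0.02,-0.015,0.2,0.2],[0,0,0,0.02,-0.015,0.3,0.2]]' >/dev/null; python3 st.py .526 -.0773 .1525
python3 -m inch '[[0,0,0,0,0,0.07,0.2],[0,0,0,0,0,0.14,0.2],[0,0,0,0,0,0.14,0.2]]' 50 >/dev/null; python3 st.py .526 -.0773 .1525
```

```text
t 4.33 p [ 0.5278 -0.0784  0.1805] yaw -0.04 z [ 0.0045 -0.0016 -1.    ] F [ 0.9264 -0.724  -0.064 ] gap 0.0434 grip 40.0
shares to target [-0.016  -0.0098  0.2328]
t 4.58 p [ 0.525 -0.077  0.159] yaw 0.02 z [-0.0035  0.0005 -1.    ] F [ 0.6371 -0.2832 -0.9534] gap 0.0434 grip 50.0
shares to target [0.0082 0.0025 0.0545]
```

```bash

python3 -m inch '[[0,0,0,0.005,0,0.04,0.2],[0,0,0,0.005,0,0.06,0.2],[0,0,0,0.005,0,0.06,0.2]]' 60 >/dev/null; python3 st.py .526 -.0773 .1525
python3 -m inch '[[0,0,0,0,0,0.02,0.2],[0,0,0,0,0,0.03,0.2],[0,0,0,0,0,0.03,0.2]]' 60 >/dev/null; python3 st.py .526 -.0773 .1525
```

```text
t 4.83 p [ 0.5265 -0.0769  0.154 ] yaw 0.05 z [-0.0003 -0.0004 -1.    ] F [0.0513 0.0309 0.4204] gap 0.043 grip 60.0
shares to target [-0.0042  0.003   0.0123]
t 5.08 p [ 0.5272 -0.0774  0.1521] yaw 0.04 z [ 0.0024 -0.0016 -1.    ] F [-0.9383 -1.8238  4.1947] gap 0.0427 grip 60.0
shares to target [-0.0102 -0.0009 -0.0034]
```

Contact starts at 0.152, as predicted. I press on in small steps.

```bash

python3 -m inch '[[0,0,0,0,0,0.02,0.2],[0,0,0,0,0,0.03,0.2],[0,0,0,0,0,0.03,0.2]]' 60 >/dev/null; python3 st.py .526 -.0773 .1525
python3 -m inch '[[0,0,0,0,0,0.02,0.2],[0,0,0,0,0,0.03,0.2],[0,0,0,0,0,0.03,0.2]]' 60 >/dev/null; python3 st.py .526 -.0773 .1525
```

```text
t 5.33 p [ 0.5277 -0.0779  0.1512] yaw 0.03 z [ 0.005  -0.0032 -1.    ] F [-3.3177 -2.1849 11.8401] gap 0.0433 grip 60.0
shares to target [-0.0144 -0.0051 -0.0108]
t 5.58 p [ 0.5285 -0.0781  0.1508] yaw 0.04 z [ 0.0085 -0.0041 -1.    ] F [-5.8758 -1.7426 22.7001] gap 0.0432 grip 60.0
shares to target [-0.021  -0.0064 -0.0141]
```

```bash

python3 -m inch '[[0,0,0,-0.01,0,0.03,0.2],[0,0,0,-0.02,0,0.06,0.2],[0,0,0,-0.02,0,0.06,0.2]]' 60 >/dev/null; python3 st.py .526 -.0773 .1525
python3 -m inch '[[0,0,0,-0.01,0,0.03,0.2],[0,0,0,-0.01,0,0.06,0.2],[0,0,0,-0.01,0,0.06,0.2]]' 60 >/dev/null; python3 st.py .526 -.0773 .1525
```

```text
t 5.83 p [ 0.5283 -0.0785  0.1498] yaw 0.05 z [ 0.0169 -0.006  -0.9998] F [-10.0114  -0.1109  41.0427] gap 0.0428 grip 60.1
shares to target [-0.0184 -0.0097 -0.0227]
t 6.08 p [ 0.5294 -0.0789  0.149 ] yaw 0.04 z [ 0.0253 -0.0079 -0.9996] F [-15.0017   1.1947  59.8893] gap 0.0427 grip 60.0
shares to target [-0.0277 -0.013  -0.0296]
```

```bash

python3 -m inch '[[0,0,0,0.03,0,-0.1,0.2],[0,0,0,0.03,0,-0.16,0.2],[0,0,0,0.03,0,-0.16,0.2]]' 20 >/dev/null; python3 st.py
python3 -m inch '[[0,0,0,0,0,0,0.75],[0,0,0,0,0,0,0.75],[0,0,0,0,0,0,0.75],[0,0,0,0,0,-0.4,0.75],[0,0,0,0,0,-0.7,0.75]]' >/dev/null; python3 st.py
python3 - <<'E'
from knob import *
shot("wrist","w3")
C=np.load("w3.npz")["p"].reshape(-1,3).astype(int)
blobs("w3",.14,.17,(C[:,0]>C[:,2]+15)&(C[:,0]<190),box=(.45,.7,-.15,.1))
E
```

```text
t 6.33 p [ 0.5267 -0.0765  0.149 ] yaw 0.07 z [ 0.0008  0.0003 -1.    ] F [-5.4372  1.5586 18.7953] gap 0.0432 grip 20.0
t 6.75 p [ 0.5235 -0.076   0.2261] yaw 0.05 z [-0.0133  0.0034 -0.9999] F [ 1.4595 -0.6203  0.0457] gap 0.0699 grip 0.0
w3 px [282. 227.] n 2004 xy [ 0.5205 -0.0744] r 0.0219 z 0.1474
```

View pics/w3.png

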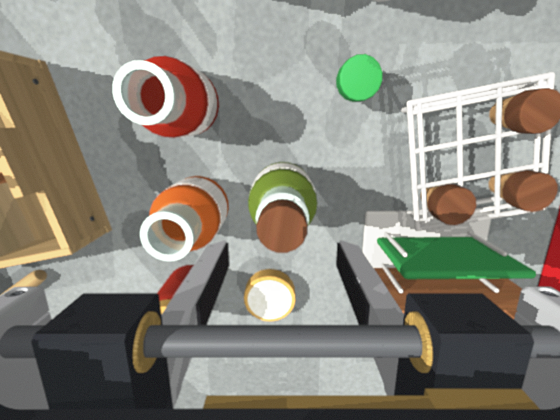

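The stopper is home in the green bottle, with the knob at px (282,227) and its top at about 0.148 m. Next is the stopper nearest the board, at (0.518,-0.2625).

```bash

python3 -m inch '[[0,0,0,-0.03,0.78,0,0.75],[0,0,0,-0.03,0.78,0,0.75],[0,0,0,-0.03,0.78,0,0.75]]' >/dev/null
python3 -m inch '[[0,0,0,-0.03,0.78,0.3,0.75],[0,0,0,-0.03,0.78,0.5,0.75],[0,0,0,-0.03,0.78,0.5,0.75],[0,0,0,-0.03,0.78,0.5,0.75],[0,0,0,-0.03,0.78,0.5,0.75]]' >/dev/null
python3 st.py .518 -.2625 .0705
```

```text
t 7.47 p [ 0.5183 -0.2641  0.1684] yaw -0.09 z [-0.0048  0.0038 -1.    ] F [ 0.9128  0.046  -0.0208] gap 0.0705 grip 0.0
shares to target [ 0.0016 -0.01    0.8158]
```

```bash

python3 -m inch '[[0,0,0,0,-0.01,0.3,0.75],[0,0,0,0,-0.01,0.6,0.75],[0,0,0,0,-0.01,0.8,0.75],[0,0,0,0,-0.01,0.8,0.75],[0,0,0,0,-0.01,0.8,0.75]]' >/dev/null; python3 st.py .518 -.2625 .0705
python3 -m inch '[[0,0,0,0,0,0.01,0.75],[0,0,0,0,0,0.01,0.2],[0,0,0,0,0,0.01,0.2],[0,0,0,0,0,0.01,0.2],[0,0,0,0,0,0.01,0.2]]' 40 >/dev/null; python3 st.py .518 -.2625 .0705
python3 -m inch '[[0,0,0,0,0,0,0.2],[0,0,0,0,0,0,0.2]]' 40 >/dev/null; python3 st.py
python3 -m inch '[[0,0,0,0,0,-0.3,0.2],[0,0,0,0,0,-0.6,0.2],[0,0,0,0,0,-0.9,0.2],[0,0,0,0,0,-1,0.2]]' 40 >/dev/null
python3 -m inch '[[0,0,0,0,-0.3,-0.2,0.2],[0,0,0,0,-0.7,-0.2,0.2],[0,0,0,0,-0.9,-0.2,0.2],[0,0,0,0,-0.9,-0.2,0.2]]' 40 >/dev/null
python3 st.py .502 .036 .213
python3 - <<'E'
from knob import *
shot("top","t3");shot("wrist","w4")
blobs("t3",.112,.127,box=(.45,.7,-.15,.1),mn=25)
blobs("w4",.112,.127,box=(.45,.7,-.15,.1),mn=25)
C=np.load("w4.npz")["p"].reshape(-1,3).astype(int)
blobs("w4",.19,.24,(C[:,0]>C[:,2]+25)&(C[:,0]<190))
E
python3 st.py
```

```text
t 7.88 p [ 0.5195 -0.2613  0.0754] yaw 0.13 z [-0.0014  0.0014 -1.    ] F [ 0.0439 -0.8392  0.5588] gap 0.0703 grip 0.0
shares to target [-0.0127  0.0101  0.0404]
t 8.3 p [ 0.5201 -0.2632  0.0757] yaw 0.05 z [ 0.0019 -0.0013 -1.    ] F [ 0.0617  0.5788 -0.0468] gap 0.0476 grip 0.0
shares to target [-0.018  -0.0061  0.0436]
t 8.47 p [ 0.52   -0.2636  0.0753] yaw 0.03 z [ 0.0015 -0.0017 -1.    ] F [-0.2471 -1.8474  1.6104] gap 0.0432 grip 40.0
t 9.13 p [ 0.5194 -0.1497  0.2186] yaw 0.37 z [ 0.0004  0.0033 -1.    ] F [-0.4137  0.0138 -0.2645] gap 0.043 grip 39.9
shares to target [-0.1347 -1.548   0.0516]
t3 px [275. 174.] n 121 xy [0.6274 0.0413] r 0.0248 z 0.1193
t3 px [313. 218.] n 41 xy [ 0.5188 -0.0724] r 0.0243 z 0.1201
t3 px [277. 220.] n 124 xy [0.5017 0.0362] r 0.0249 z 0.1197
w4 px [42. 86.] n 2133 xy [0.6286 0.0397] r 0.0259 z 0.1193
w4 px [207. 204.] n 497 xy [ 0.5211 -0.075 ] r 0.0244 z 0.1194
w4 px [ 79. 235.] n 1485 xy [0.5024 0.0347] r 0.0255 z 0.1194
w4 px [282. 260.] n 4206 xy [ 0.5189 -0.1515] r 0.0223 z 0.2118
t 9.23 p [ 0.5192 -0.1538  0.2177] yaw 0.18 z [-0.001  -0.0001 -1.    ] F [0.519  0.2101 0.1232] gap 0.0429 grip 39.9
```

```bash

python3 -m inch '[[0,0,0,0,0,-0.25,0.2],[0,0,0,-0.07,-0.5,-0.25,0.2],[0,0,0,-0.07,-0.79,-0.25,0.2],[0,0,0,-0.07,-0.79,-0.25,0.2]]' >/dev/null
python3 -m inch '[[0,0,0,-0.07,-0.5,0,0.2],[0,0,0,-0.07,-0.79,0,0.2],[0,0,0,-0.07,-0.79,0.2,0.2],[0,0,0,-0.07,-0.79,0.2,0.2],[0,0,0,-0.07,-0.79,0.2,0.2]]' >/dev/null
python3 st.py .502 .0358 .156
```

```text
t 9.98 p [0.5017 0.034  0.2222] yaw 0.06 z [-0.0047 -0.0012 -1.    ] F [ 0.2133 -0.2618 -0.7627] gap 0.0434 grip 39.9
shares to target [ 0.0049 -0.016   0.5518]
```

```bash

python3 -m inch '[[0,0,0,0,-0.015,0.2,0.2],[0,0,0,0,-0.015,0.3,0.2],[0,0,0,0,-0.015,0.4,0.2],[0,0,0,0,-0.015,0.45,0.2],[0,0,0,0,-0.015,0.45,0.2]]' 60 >/dev/null; python3 st.py .502 .0358 .156
python3 -m inch '[[0,0,0,0,0,0.05,0.2],[0,0,0,0,0,0.09,0.2],[0,0,0,0,0,0.12,0.2],[0,0,0,0,0,0.12,0.2]]' 60 >/dev/null; python3 st.py .502 .0358 .156
python3 -m inch '[[0,0,0,0,0,0.04,0.2],[0,0,0,-0.01,0,0.08,0.2],[0,0,0,-0.01,0,0.08,0.2]]' 60 >/dev/null; python3 st.py .502 .0358 .156
```

```text
t 10.4 p [0.5017 0.0355 0.1685] yaw -0.04 z [-0.0037 -0.0002 -1.    ] F [ 0.687  -0.5905  0.6086] gap 0.043 grip 59.9
shares to target [ 0.0028 -0.0021  0.1043]
t 10.73 p [0.5029 0.0359 0.1564] yaw 0.03 z [ 0.0012 -0.0014 -1.    ] F [ 0.0402 -1.9692  0.1663] gap 0.0428 grip 60.0
shares to target [-0.0071  0.0012  0.0033]
t 10.98 p [0.5042 0.0352 0.1548] yaw 0.03 z [ 0.0114 -0.0037 -0.9999] F [-6.0324 -3.1462 25.0752] gap 0.0424 grip 60.1
shares to target [-0.0181 -0.0052 -0.0101]
```

```bash

python3 -m inch '[[0,0,0,-0.01,0,0.05,0.2],[0,0,0,-0.02,0,0.11,0.2],[0,0,0,-0.02,0,0.11,0.2]]' 60 >/dev/null; python3 st.py .502 .0358 .156
python3 -m inch '[[0,0,0,0.03,0,-0.1,0.2],[0,0,0,0.03,0,-0.18,0.2],[0,0,0,0.03,0,-0.18,0.2]]' 20 >/dev/null; python3 st.py
python3 -m inch '[[0,0,0,0,0,0,0.75],[0,0,0,0,0,0,0.75],[0,0,0,0,0,0,0.75],[0,0,0,0,0,-0.4,0.75],[0,0,0,0,0,-0.7,0.75]]' >/dev/null
python3 -m inch '[[0,0,0,0.3,0.7,0,0.75],[0,0,0,0.3,1,0,0.75],[0,0,0,0.3,1,0,0.75],[0,0,0,0.3,1,0,0.75]]' >/dev/null; python3 st.py .6157 -.329 .15
python3 - <<'E'
from knob import *
shot("top","t4")
P=world("t4");C=np.load("t4.npz")["p"].reshape(-1,3).astype(int)
blobs("t4",.135,.17,(C[:,0]>C[:,2]+15),box=(.45,.7,-.15,.1),mn=25)
blobs("t4",.112,.127,box=(.45,.7,-.15,.1),mn=25)
E
```

```text
t 11.23 p [0.506  0.0346 0.1517] yaw 0.05 z [ 0.0264 -0.0053 -0.9996] F [-13.0575  -4.7599  55.6311] gap 0.0429 grip 60.0
shares to target [-0.032  -0.0095 -0.0365]
t 11.48 p [0.503  0.0369 0.156 ] yaw 0.06 z [ 0.0021  0.0005 -1.    ] F [ 1.1887  0.223  -4.1951] gap 0.0438 grip 20.0
t 12.23 p [ 0.5393 -0.0896  0.2366] yaw -0.36 z [-0.0016 -0.0034 -1.    ] F [-0.0616  0.1052 -1.1699] gap 0.0704 grip 0.0
shares to target [0.6499 1.9883 0.7271]
t4 px [319. 214.] n 173 xy [ 0.5178 -0.0741] r 0.0218 z 0.1478
t4 px [275. 222.] n 220 xy [0.4935 0.0387] r 0.0218 z 0.1477
t4 px [275. 174.] n 124 xy [0.6273 0.0414] r 0.025 z 0.1195
t4 px [276. 228.] n 32 xy [0.4925 0.0376] r 0.0239 z 0.1203
```

```bash
python3 - <<'E'
from knob import *
shot("side","s4")
a=cv2.imread("pics/top0.png")[150:260,240:350];b=cv2.imread("pics/t4.png")[150:260,240:350];c=cv2.imread("pics/s4.png")[140:280,200:340]
f=lambda x:cv2.resize(x,(400,300) if 0 else (266,266),interpolation=3)
cv2.imwrite("pics/c4.png",np.hstack([f(a),f(b),f(c)]))
P=world("s4");C=np.load("s4.npz")["p"].reshape(-1,3).astype(int)
blobs("s4",.135,.17,(C[:,0]>C[:,2]+15),box=(.45,.7,-.15,.1),mn=25)
for t in("top0","t4","side0","s4"): blobs(t,.03,.068,box=(.45,.56,-.15,.1),mn=25)
E
```

```text
s4 px [256. 177.] n 223 xy [0.4939 0.0369] r 0.0223 z 0.1484
s4 px [278. 207.] n 273 xy [ 0.5193 -0.0734] r 0.023 z 0.1486
top0 px [309. 223.] n 51 xy [ 0.5146 -0.0679] r 0.0355 z 0.0538
top0 px [278. 234.] n 27 xy [0.4786 0.0321] r 0.0308 z 0.0549
t4 px [276. 237.] n 27 xy [0.4724 0.0363] r 0.0315 z 0.0531
side0 px [261. 210.] n 260 xy [0.5021 0.0323] r 0.0382 z 0.0515
side0 px [281. 242.] n 291 xy [ 0.5241 -0.0847] r 0.0377 z 0.0501
s4 px [256. 211.] n 231 xy [0.4881 0.0253] r 0.0345 z 0.0498
s4 px [278. 241.] n 283 xy [ 0.5171 -0.0819] r 0.0376 z 0.0498
```

View pics/c4.png

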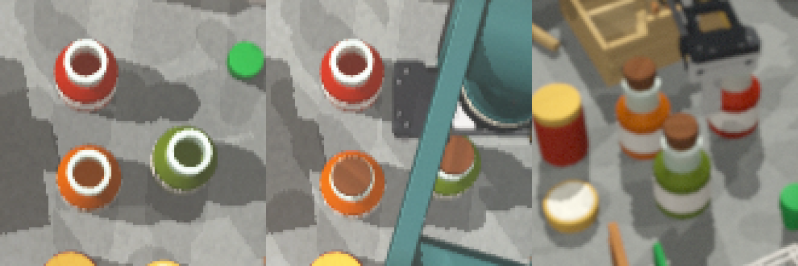

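All three views show the two stoppered bottles upright, having slid about 7 mm in the pressing, and the red one untouched. Now stopper B at (0.6157,-0.329).

```bash

python3 -m inch '[[0,0,0,0.33,0.98,0,0.75],[0,0,0,0.33,0.98,0,0.75],[0,0,0,0.33,0.98,0,0.75],[0,0,0,0.33,0.98,0,0.75]]' >/dev/null
python3 -m inch '[[0,0,0,0.32,0.98,0.3,0.75],[0,0,0,0.32,0.98,0.6,0.75],[0,0,0,0.32,0.98,0.6,0.75],[0,0,0,0.32,0.98,0.6,0.75],[0,0,0,0.32,0.98,0.6,0.75]]' >/dev/null
python3 st.py .6157 -.329 .0705
```

```text
t 13.08 p [ 0.6153 -0.3188  0.1595] yaw -0.05 z [-0.0084  0.0048 -1.    ] F [-1.0391  0.3282 -1.619 ] gap 0.0707 grip 0.0
shares to target [0.0095 0.0882 0.7414]
```

```bash

python3 -m inch '[[0,0,0,0,0.08,0.2,0.75],[0,0,0,0,0.08,0.5,0.75],[0,0,0,0,0.08,0.74,0.75],[0,0,0,0,0.08,0.74,0.75],[0,0,0,0,0.08,0.74,0.75]]' >/dev/null; python3 st.py .6157 -.329 .0705
python3 -m inch '[[0,0,0,-0.01,0,0.02,0.75],[0,0,0,-0.01,0,0.02,0.2],[0,0,0,-0.01,0,0.02,0.2],[0,0,0,-0.01,0,0.02,0.2],[0,0,0,-0.01,0,0.02,0.2]]' 40 >/dev/null; python3 st.py .6157 -.329 .0705
python3 -m inch '[[0,0,0,0,0,0,0.2],[0,0,0,0,0,0,0.2]]' 40 >/dev/null; python3 st.py
```

```text
t 13.5 p [ 0.6162 -0.3253  0.0763] yaw 0.17 z [-0.0033  0.0029 -1.    ] F [0.2488 0.522  1.0801] gap 0.0703 grip 0.0
shares to target [-0.0041  0.0314  0.0479]
t 13.92 p [ 0.6162 -0.3287  0.0766] yaw 0.05 z [ 0.0022 -0.0019 -1.    ] F [-0.0997 -3.7558  1.9039] gap 0.0473 grip 2.6
shares to target [-0.0046  0.0025  0.0511]
t 14.08 p [ 0.6162 -0.33    0.0766] yaw 0.0 z [ 0.0026 -0.0038 -1.    ] F [ 0.5206 -3.5811  2.7187] gap 0.0433 grip 40.0
```

```bash

python3 -m inch '[[0,0,0,0,0,-0.3,0.2],[0,0,0,0,0,-0.6,0.2],[0,0,0,0,0,-0.9,0.2],[0,0,0,0,0,-1,0.2]]' 40 >/dev/null
python3 -m inch '[[0,0,0,0.03,-0.3,-0.3,0.2],[0,0,0,0.03,-0.6,-0.3,0.2],[0,0,0,0.03,-1,-0.3,0.2],[0,0,0,0.03,-1,-0.3,0.2]]' >/dev/null
python3 -m inch '[[0,0,0,0.03,-1,0,0.2],[0,0,0,0.03,-1,0,0.2],[0,0,0,0.03,-1,0,0.2]]' >/dev/null
python3 -m inch '[[0,0,0,0.04,-0.5,0,0.2],[0,0,0,0.04,-1,0,0.2],[0,0,0,0.04,-1,0,0.2],[0,0,0,0.04,-1,0,0.2]]' >/dev/null
python3 st.py .628 .0405 .1575
python3 - <<'E'
from knob import *
shot("wrist","w5");shot("side","s5")
C=np.load("w5.npz")["p"].reshape(-1,3).astype(int)
blobs("w5",.2,.26,(C[:,0]>C[:,2]+25)&(C[:,0]<190))
blobs("w5",.112,.127,box=(.57,.7,-.15,.1),mn=25)
blobs("s5",.112,.127,box=(.57,.7,-.15,.1),mn=25)
E
python3 st.py .628 .0405 .1575
```

```text
t 15.33 p [0.6262 0.0393 0.2291] yaw 0.54 z [-0.0033  0.0046 -1.    ] F [-0.1132 -0.07    0.5735] gap 0.0435 grip 39.9
shares to target [ 0.0166 -0.0073  0.5971]
w5 px [282. 257.] n 4156 xy [0.6274 0.0403] r 0.0224 z 0.2215
w5 px [284. 203.] n 693 xy [0.6292 0.0396] r 0.0245 z 0.1193
s5 px [306. 173.] n 164 xy [0.6293 0.04  ] r 0.0264 z 0.1199
t 15.43 p [0.6267 0.0335 0.2293] yaw 0.23 z [-0.0028 -0.0001 -1.    ] F [-0.8216 -0.0206 -0.3501] gap 0.0433 grip 39.9
shares to target [ 0.0128 -0.0585  0.5986]
```

```bash

python3 -m inch '[[0,0,0,0.01,-0.02,0.2,0.2],[0,0,0,0.01,-0.02,0.3,0.2],[0,0,0,0.01,-0.02,0.3,0.2],[0,0,0,0.01,-0.02,0.3,0.2]]' 60 >/dev/null; python3 st.py .6285 .0403 .1575
```

```text
t 15.77 p [0.6276 0.0329 0.1928] yaw -0.06 z [-0.0044 -0.0001 -1.    ] F [-0.2143  0.6081 -0.638 ] gap 0.0429 grip 59.9
shares to target [ 0.009  -0.0617  0.2943]
```

```bash

python3 -m inch '[[0,0,0,0.005,-0.06,0.05,0.2],[0,0,0,0.005,-0.06,0.1,0.2],[0,0,0,0.005,-0.06,0.2,0.2],[0,0,0,0.005,-0.06,0.27,0.2],[0,0,0,0.005,-0.06,0.27,0.2]]' 60 >/dev/null; python3 st.py .6285 .0403 .1575
python3 -m inch '[[0,0,0,0,0,0.05,0.2],[0,0,0,0,0,0.08,0.2],[0,0,0,0,0,0.08,0.2]]' 60 >/dev/null; python3 st.py .6285 .0403 .1575
python3 -m inch '[[0,0,0,0,0,0.05,0.2],[0,0,0,-0.01,0,0.1,0.2],[0,0,0,-0.01,0,0.1,0.2]]' 60 >/dev/null; python3 st.py .6285 .0403 .1575
```

```text
t 16.18 p [0.6277 0.041  0.1595] yaw 0.03 z [-0.0049 -0.0009 -1.    ] F [-0.7431 -2.108  -1.9748] gap 0.0427 grip 59.9
shares to target [0.0068 0.006  0.0164]
t 16.43 p [0.6301 0.0407 0.1574] yaw 0.02 z [ 0.0053 -0.0015 -1.    ] F [-3.6998 -1.6665 10.8605] gap 0.0431 grip 60.0
shares to target [-0.0132  0.0037 -0.0012]
t 16.68 p [0.6323 0.0406 0.1566] yaw 0.03 z [ 0.0205 -0.0022 -0.9998] F [-9.4893 -1.5301 37.7779] gap 0.0429 grip 60.2
shares to target [-0.0313  0.0023 -0.0085]
```

```bash

python3 -m inch '[[0,0,0,-0.01,0,0.04,0.2],[0,0,0,-0.01,0,0.07,0.2],[0,0,0,-0.01,0,0.07,0.2]]' 60 >/dev/null; python3 st.py
python3 -m inch '[[0,0,0,0.02,0,-0.08,0.2],[0,0,0,0.02,0,-0.16,0.2],[0,0,0,0.02,0,-0.16,0.2]]' 20 >/dev/null; python3 st.py
python3 -m inch '[[0,0,0,0,0,-0.02,0.75],[0,0,0,0,0,-0.02,0.75],[0,0,0,0,0,-0.02,0.75],[0,0,0,0,0,-0.4,0.75],[0,0,0,0,0,-0.6,0.75]]' >/dev/null; python3 st.py
python3 -m inch '[[0,0,1,-0.3,0.5,-0.1,1],[0,0,1,-0.3,0.5,-0.1,1],[0,0,1,-0.3,0.5,-0.1,1],[0,0,1,-0.3,0.5,-0.1,1],[0,0,1,-0.3,0.5,-0.1,1]]' >/dev/null; python3 st.py
python3 - <<'E'
from knob import *
shot("top","t6");shot("side","s6");shot("wrist","w6")
for t in("t6","s6","w6"):
    C=np.load(t+".npz")["p"].reshape(-1,3).astype(int)
    blobs(t,.135,.17,(C[:,0]>C[:,2]+15),box=(.45,.7,-.15,.1),mn=25)
E
```

```text
t 16.93 p [0.6338 0.0401 0.1551] yaw 0.03 z [ 0.031  -0.0034 -0.9995] F [-12.5178  -1.436   53.8476] gap 0.0428 grip 60.1
t 17.18 p [0.6297 0.0415 0.1552] yaw 0.05 z [ 0.0037  0.0002 -1.    ] F [-3.3074 -0.5531 15.4818] gap 0.0437 grip 20.0
t 17.6 p [0.6273 0.0416 0.2203] yaw 0.05 z [-0.0086  0.0004 -1.    ] F [ 0.4167 -0.7329  0.6151] gap 0.0701 grip 0.0
t 18.02 p [ 0.5927 -0.0191  0.2342] yaw -36.18 z [-0.0021  0.0005 -1.    ] F [ 0.7519  0.5013 -0.3239] gap 0.0938 grip 0.0
t6 px [280. 177.] n 50 xy [0.613  0.0326] r 0.0166 z 0.1475
t6 px [316. 213.] n 158 xy [ 0.5193 -0.0721] r 0.0222 z 0.1474
t6 px [277. 217.] n 55 xy [0.5032 0.0322] r 0.015 z 0.1484
s6 px [305. 166.] n 166 xy [0.6174 0.0412] r 0.0225 z 0.1488
s6 px [256. 177.] n 228 xy [0.4935 0.037 ] r 0.0233 z 0.1483
s6 px [278. 207.] n 277 xy [ 0.5194 -0.0748] r 0.0223 z 0.1486
w6 px [214. 233.] n 1718 xy [0.6183 0.0403] r 0.0222 z 0.1478
w6 px [387. 242.] n 1153 xy [ 0.5203 -0.075 ] r 0.022 z 0.1476
w6 px [295. 317.] n 593 xy [0.4989 0.0346] r 0.0212 z 0.1458
```

View pics/s6.png

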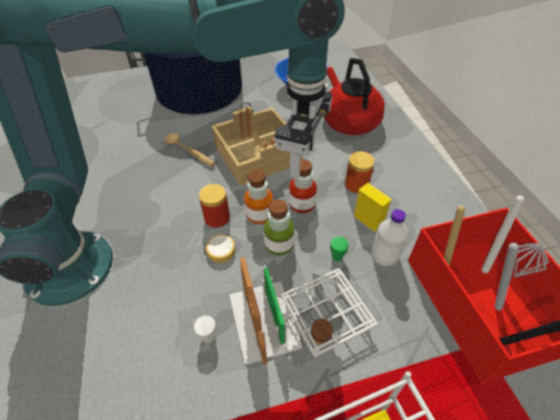

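The side view shows three stoppered bottles standing upright (knobs at px (257,180), (304,170) and (278,210)) and one spare left in the rack. I turn to the caddy's angle, so the fingers close along the caddy's x, and go over the red bottle.

```bash

python3 -m inch '[[0,0,0.49,0,0,-0.1,1],[0,0,0.49,0,0,-0.1,1],[0,0,0.49,0,0,-0.1,1],[0,0,0.49,0,0,-0.1,1],[0,0,0.49,0,0,-0.1,1]]' >/dev/null; 
python3 -m inch '[[0,0,0.05,0,0,0,1],[0,0,0.05,0,0,0,1],[0,0,0.05,0,0,0,1]]' >/dev/null;python3 st.py .6178 .0407 .21
```

```text
t 18.83 p [ 0.5806 -0.0739  0.245 ] yaw -70.54 z [ 0.0079  0.0369 -0.9993] F [ 0.3738  0.0765 -0.5082] gap 0.094 grip 0.0
shares to target [-0.7874 -0.6041  0.3288]
```

```bash

python3 -m inch '[[0,0,0,0,0,0,1],[0,0,0,0,0,0,1],[0,0,0,0,0,0,1]]' ;python3 st.py .6178 .0407 .21; python3 -c "
from workcell import readout;print(readout.get_obs()['qpos'])"
```

```text
clock: 19.08
position: [0.5811, -0.0722, 0.2458]
tcp_rot: [[0.334, -0.942, 0.009], [-0.942, -0.334, 0.036], [-0.031, -0.021, -0.999]]
wrist_force: [-0.1, 0.3, -0.1]
finger_gap: 0.0942
grip_force: 0.0
t 19.08 p [ 0.5811 -0.0722  0.2458] yaw -70.45 z [ 0.0091  0.0365 -0.9993] F [-0.1188  0.3076 -0.1389] gap 0.0942 grip 0.0
shares to target [-0.7742 -0.5964  0.3348]
[-0.24158528  0.1611452   1.25325605  0.0380427   1.72699619  2.5650523 ]
```

Joint 6 hit its limit, so I use the half-turn equivalent (yaw +102°).

```bash

for i in 1; do
python3 -m inch '[[0,0,-0.4,0,0,0,1],[0,0,-0.4,0,0,0,1],[0,0,-0.4,0,0,0,1],[0,0,-0.4,0,0,0,1],[0,0,-0.4,0,0,0,1]]' >/dev/null
python3 -m inch '[[0,0,-0.4,0,0,0,1],[0,0,-0.4,0,0,0,1],[0,0,-0.4,0,0,0,1],[0,0,-0.4,0,0,0,1],[0,0,-0.4,0,0,0,1]]' >/dev/null
python3 -m inch '[[0,0,-0.4,0,0,0,1],[0,0,-0.4,0,0,0,1],[0,0,-0.4,0,0,0,1],[0,0,-0.4,0,0,0,1],[0,0,-0.4,0,0,0,1]]' >/dev/null
python3 -m inch '[[0,0,-0.4,0,0,0,1],[0,0,-0.4,0,0,0,1],[0,0,-0.4,0,0,0,1],[0,0,-0.4,0,0,0,1],[0,0,-0.4,0,0,0,1]]' >/dev/null
done
python3 -m inch '[[0,0,-0.4,0,0,0,1],[0,0,-0.4,0,0,0,1],[0,0,-0.4,0,0,0,1],[0,0,-0.4,0,0,0,1],[0,0,-0.4,0,0,0,1]]' >/dev/null
cat >> st.py <<'E'
if len(sys.argv)>4:
    y=np.radians(float(sys.argv[4])); g=np.array([[np.cos(y),np.sin(y),0],[np.sin(y),-np.cos(y),0],[0,0,-1]])
    print("turn shares",R.from_matrix(r.T@g).as_rotvec()/1.5)
E
python3 st.py .6178 .0407 .21 102
```

```text
t 21.17 p [ 0.581  -0.0723  0.2459] yaw 101.75 z [ 0.0093  0.0362 -0.9993] F [-0.5011  0.0569  0.2566] gap 0.0937 grip 0.0
shares to target [0.8489 0.4863 0.3358]
turn shares [ 0.011  -0.0224 -0.0031]
```

```bash

python3 -m inch '[[0.011,-0.022,0,0.4,0.2,0.1,1],[0.011,-0.022,0,0.85,0.49,0.33,1],[0.011,-0.022,0,0.85,0.49,0.33,1],[0.011,-0.022,0,0.85,0.49,0.33,1],[0.011,-0.022,0,0.85,0.49,0.33,1]]' >/dev/null; python3 st.py .6178 .0407 .108 102
python3 - <<'E'
from knob import *
shot("wrist","w7");shot("side","s7")
for t in("w7","s7"):
    C=np.load(t+".npz")["p"].reshape(-1,3).astype(int)
    blobs(t,.135,.17,(C[:,0]>C[:,2]+15),box=(.45,.7,-.15,.1),mn=25)
E
python3 st.py .6178 .0407 .108 102
```

```text
t 21.58 p [0.6185 0.0425 0.2088] yaw 101.59 z [-0.0038  0.0005 -1.    ] F [-0.0367 -0.2599  0.2226] gap 0.0942 grip 0.0
shares to target [-0.0142 -0.0055  0.8402]
turn shares [-0.0024 -0.0008 -0.0048]
w7 px [124. 206.] n 2817 xy [0.4954 0.0376] r 0.0228 z 0.1472
w7 px [281. 232.] n 2396 xy [0.6182 0.0425] r 0.0219 z 0.1477
w7 px [127. 317.] n 26 xy [ 0.5032 -0.0606] r 0.0036 z 0.1436
s7 px [303. 166.] n 219 xy [0.6175 0.0405] r 0.022 z 0.1489
s7 px [256. 177.] n 230 xy [0.4949 0.0371] r 0.0224 z 0.1482
s7 px [278. 207.] n 276 xy [ 0.5195 -0.0744] r 0.0227 z 0.1484
t 21.68 p [0.6189 0.0399 0.2109] yaw 101.36 z [-0.0004 -0.0001 -1.    ] F [ 0.378  -1.3096 -0.5541] gap 0.0939 grip 0.0
shares to target [ 0.0088 -0.0073  0.8575]
turn shares [-0.0003  0.     -0.0075]
```

```bash

python3 -m inch '[[0,0,0,0.01,0,0.3,1],[0,0,0,0.01,0,0.6,1],[0,0,0,0.01,0,0.84,1],[0,0,0,0.01,0,0.84,1],[0,0,0,0.01,0,0.84,1]]' >/dev/null; python3 st.py .6178 .0412 .108
python3 -m inch '[[0,0,0,0,0,0.02,0.3],[0,0,0,0,0,0.02,0.3],[0,0,0,0,0,0.02,0.3],[0,0,0,0,0,0.02,0.3],[0,0,0,0,0,0.02,0.3]]' 45 >/dev/null; python3 st.py
python3 -m inch '[[0,0,0,0,0,0,0.3],[0,0,0,0,0,0,0.3],[0,0,0,0,0,0,0.3]]' 45 >/dev/null; python3 st.py
```

```text
t 22.1 p [0.6177 0.0396 0.1091] yaw 101.19 z [-0.0034  0.0004 -1.    ] F [ 0.4514 -0.3186  0.9226] gap 0.094 grip 0.0
shares to target [0.0128 0.0038 0.0096]
t 22.52 p [0.6193 0.0408 0.109 ] yaw 101.28 z [ 0.002   0.0005 -1.    ] F [-0.5465  0.1314 -0.073 ] gap 0.0642 grip 0.0
t 22.77 p [0.6186 0.0409 0.1077] yaw 101.28 z [-0.0003  0.0005 -1.    ] F [ 0.299  -0.1768  1.8449] gap 0.0472 grip 45.0
```

```bash

python3 -m inch '[[0,0,0,0,0,-0.15,0.3],[0,0,0,0,0,-0.4,0.3],[0,0,0,0,0,-0.7,0.3],[0,0,0,0,0,-1,0.3],[0,0,0,0,0,-1,0.3]]' 45 >/dev/null; python3 st.py
python3 -m inch '[[0,0,0,0.2,0,-0.2,0.3],[0,0,0,0.5,0.05,-0.2,0.3],[0,0,0,0.8,0.1,-0.2,0.3],[0,0,0,0.8,0.1,-0.2,0.3]]' >/dev/null; 
python3 - <<'E'
from knob import *
shot("wrist","w8")
P=world("w8")
for lo,hi in((.07,.09),(.098,.112)):
    q=P[(P[:,2]>lo)&(P[:,2]<hi)&(P[:,1]>.15)&(P[:,0]>.4)&(P[:,0]<.68)&(P[:,1]<.42)][:,:2].astype(np.float32); print(len(q),cv2.minAreaRect(q))
E
python3 st.py .5867 .3387 .25 102
```

```text
t 23.18 p [0.6216 0.0408 0.2357] yaw 101.28 z [ 0.013   0.0003 -0.9999] F [ 1.4573  0.5184 -1.672 ] gap 0.0471 grip 45.0
4730 ((0.5533708333969116, 0.2558645009994507), (0.21264705061912537, 0.15596948564052582), 11.729377746582031)
668 ((0.5672299265861511, 0.1898004114627838), (0.06387282907962799, 0.021149126812815666), 11.674250602722168)
t 23.57 p [0.6104 0.1408 0.2485] yaw 101.59 z [-0.0052  0.0013 -1.    ] F [ 0.7118 -0.716  -4.19  ] gap 0.047 grip 45.0
shares to target [ 1.6553  0.1381 -0.0095]
turn shares [-0.0032 -0.0016 -0.0048]
```

View pics/w8.png

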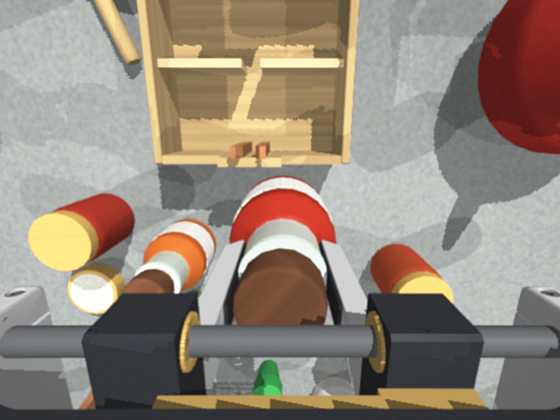

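The red stoppered bottle is held and clear, and the caddy is ahead with its groove gable at px (250,150). From this view the caddy's centre comes out at about (0.547,0.280), turned 11.8°.

```bash

python3 -m inch '[[0,0,0,0.3,0.07,0,0.3],[0,0,0,0.6,0.07,0,0.3],[0,0,0,0.83,0.07,0,0.3],[0,0,0,0.83,0.07,0,0.3]]' >/dev/null; 
python3 -m inch '[[0,0,0,0.3,0.07,0,0.3],[0,0,0,0.6,0.07,0,0.3],[0,0,0,0.83,0.07,0,0.3],[0,0,0,0.83,0.07,0,0.3],[0,0,0,0.83,0.07,0,0.3]]' >/dev/null; python3 st.py .588 .339 .118 102
```

```text
t 24.32 p [0.5885 0.3362 0.2487] yaw 101.39 z [-0.004  -0.0024 -1.    ] F [-0.0066 -1.4869 -4.532 ] gap 0.047 grip 45.0
shares to target [0.0255 0.0051 1.0894]
turn shares [-0.003   0.001  -0.0071]
```

```bash

python3 -m inch '[[0,0,0,0.02,0.005,0,0.3],[0,0,0,0.02,0.005,0.2,0.3],[0,0,0,0.02,0.005,0.4,0.3],[0,0,0,0.02,0.005,0.4,0.3]]' >/dev/null; python3 st.py .588 .339 .118
python3 -m inch '[[0,0,0,0,0,0.15,0.3],[0,0,0,0,0,0.3,0.3],[0,0,0,0,0,0.45,0.3],[0,0,0,0,0,0.55,0.3],[0,0,0,0,0,0.55,0.3]]' >/dev/null; python3 st.py .588 .339 .118
```

```text
t 24.65 p [0.5874 0.3352 0.1964] yaw 101.14 z [-0.0114 -0.0054 -0.9999] F [-1.2487 -0.9217 -7.2564] gap 0.0471 grip 45.0
shares to target [0.032  0.0191 0.6535]
t 25.07 p [0.588  0.3365 0.134 ] yaw 101.19 z [-0.0067 -0.0027 -1.    ] F [-0.5824 -0.1089 -6.1582] gap 0.0472 grip 45.0
shares to target [0.0207 0.0046 0.1332]
```

```bash

python3 -m inch '[[0,0,0,0.01,0,0.05,0.3],[0,0,0,0.01,0,0.09,0.3],[0,0,0,0.01,0,0.12,0.3],[0,0,0,0.01,0,0.12,0.3]]' >/dev/null; python3 st.py .588 .339 .118
python3 -m inch '[[0,0,0,0,0,0.02,0.3],[0,0,0,0,0,0.03,0.3],[0,0,0,0,0,0.03,0.3]]' >/dev/null; python3 st.py .588 .339 .118
```

```text
t 25.4 p [0.589  0.3396 0.1231] yaw 101.28 z [-0.0007  0.0004 -1.    ] F [ 0.7085  0.8234 -5.4326] gap 0.0472 grip 45.0
shares to target [-0.0029 -0.009   0.0428]
t 25.65 p [0.589  0.3397 0.1196] yaw 101.28 z [-0.0005  0.0005 -1.    ] F [-0.8716 -0.0672 -5.0326] gap 0.0465 grip 45.0
shares to target [-0.0039 -0.009   0.0136]
```

```bash

python3 -m inch '[[0,0,0,0,0,0.015,0.3],[0,0,0,0,0,0.025,0.3],[0,0,0,0,0,0.025,0.3]]' >/dev/null; python3 st.py .588 .339 .118
python3 -m inch '[[0,0,0,0,0,0,0.75],[0,0,0,0,0,0,0.75],[0,0,0,0,0,0,0.75],[0,0,0,0,0,0,0.85]]' 20 >/dev/null; python3 st.py
python3 -m inch '[[0,0,0,0,0,-0.3,0.9],[0,0,0,0,0,-0.6,1],[0,0,0,0,0,-0.9,1],[0,0,0,0,0,-1,1]]' 20 >/dev/null
python3 -m inch '[[0,0,0,-0.3,-0.3,0,1],[0,0,0,-0.6,-0.5,0,1],[0,0,0,-1,-0.8,0,1],[0,0,0,-1,-0.8,0,1]]' 20 >/dev/null; python3 st.py
python3 - <<'E'
from knob import *
shot("side","s9")
for t in("s9",):
    C=np.load(t+".npz")["p"].reshape(-1,3).astype(int)
    blobs(t,.135,.175,(C[:,0]>C[:,2]+15),box=(.45,.7,-.15,.4),mn=25)
E
```

```text
t 25.9 p [0.5893 0.3397 0.1178] yaw 101.28 z [ 0.0008  0.001  -1.    ] F [-1.2432 -0.9085 -0.6018] gap 0.047 grip 45.0
shares to target [-0.0035 -0.0118 -0.0013]
t 26.23 p [0.5894 0.3398 0.1173] yaw 101.28 z [ 0.0008  0.0012 -1.    ] F [-0.2182  0.2143 -0.0399] gap 0.0699 grip 0.0
t 26.9 p [0.517  0.2008 0.2361] yaw 101.25 z [-0.0011 -0.0007 -1.    ] F [0.261  0.1066 1.6639] gap 0.0937 grip 0.0
s9 px [260. 102.] n 82 xy [0.5834 0.3406] r 0.0229 z 0.1577
s9 px [256. 177.] n 227 xy [0.4939 0.0376] r 0.0228 z 0.1484
s9 px [278. 207.] n 272 xy [ 0.5196 -0.0745] r 0.0222 z 0.1486
```

View pics/s9.png

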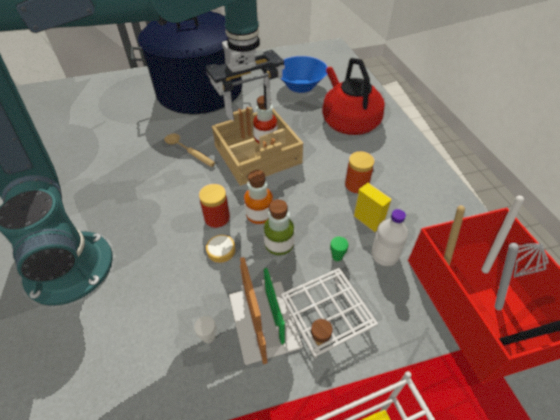

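The red bottle stands in the far cell (knob px (262,103), top 0.158). The orange one at (257,180) is next.

```bash

python3 -m inch '[[0,0,0,-0.65,-0.23,0,1],[0,0,0,-0.65,-0.23,0,1],[0,0,0,-0.65,-0.23,0,1]]' >/dev/null
python3 -m inch '[[0,0,0,-0.65,-0.23,0,1],[0,0,0,-0.65,-0.23,0.2,1],[0,0,0,-0.65,-0.23,0.2,1],[0,0,0,-0.65,-0.23,0.2,1],[0,0,0,-0.65,-0.23,0.2,1]]' >/dev/null; python3 st.py .4942 .0373 .108
```

```text
t 27.62 p [0.4949 0.0399 0.2123] yaw 101.24 z [-0.0009  0.0016 -1.    ] F [-0.4146 -0.1433  0.973 ] gap 0.0938 grip 0.0
shares to target [-0.0215 -0.0093  0.8689]
```

```bash

python3 - <<'E'
from knob import *
shot("wrist","w10")
C=np.load("w10.npz")["p"].reshape(-1,3).astype(int)
blobs("w10",.135,.175,(C[:,0]>C[:,2]+15),box=(.45,.7,-.15,.1),mn=25)
E
python3 -m inch '[[0,0,0,-0.01,-0.01,0.3,1],[0,0,0,-0.01,-0.01,0.6,1],[0,0,0,-0.01,-0.01,0.86,1],[0,0,0,-0.01,-0.01,0.86,1],[0,0,0,-0.01,-0.01,0.86,1]]' >/dev/null; python3 st.py .4942 .0373 .108
```

```text
w10 px [280. 232.] n 2307 xy [0.4945 0.0383] r 0.0219 z 0.1471
w10 px [283. 365.] n 591 xy [ 0.5203 -0.0783] r 0.0205 z 0.1476
t 28.08 p [0.4932 0.0394 0.1086] yaw 101.39 z [-0.0036  0.0011 -1.    ] F [ 0.9225 -0.8946  0.5087] gap 0.0939 grip 0.0
shares to target [-0.0186  0.0052  0.0048]
```

```bash

python3 -m inch '[[0,0,0,-0.01,0,0,0.3],[0,0,0,-0.01,0,0,0.3],[0,0,0,-0.01,0,0,0.3],[0,0,0,-0.01,0,0,0.3],[0,0,0,-0.01,0,0,0.3]]' 45 >/dev/null
python3 -m inch '[[0,0,0,0,0,0,0.3],[0,0,0,0,0,0,0.3],[0,0,0,0,0,0,0.3],[0,0,0,0,0,0,0.3]]' 45 >/dev/null; python3 st.py
python3 -m inch '[[0,0,0,0,0,-0.15,0.3],[0,0,0,0,0,-0.4,0.3],[0,0,0,0,0,-0.7,0.3],[0,0,0,0,0,-1,0.3],[0,0,0,0,0,-1,0.3]]' 45 >/dev/null
python3 -m inch '[[0,0,0,0.2,0,-0.25,0.3],[0,0,0,0.5,0,-0.25,0.3],[0,0,0,0.8,0,-0.25,0.3],[0,0,0,0.8,0,-0.25,0.3]]' 45 >/dev/null; python3 st.py .4861 .3178 .117
```

```text
t 28.83 p [0.4943 0.0367 0.1096] yaw 101.27 z [ 0.0003  0.0005 -1.    ] F [0.5611 0.0583 0.9662] gap 0.0474 grip 45.0
t 29.58 p [0.4731 0.1364 0.2575] yaw 101.68 z [-0.0047  0.0054 -1.    ] F [ 0.2434  0.2444 -4.2735] gap 0.0476 grip 45.0
shares to target [1.4513 0.4163 1.1787]
```

```bash

python3 -m inch '[[0,0,0,0.3,0.2,0,0.3],[0,0,0,0.6,0.21,0,0.3],[0,0,0,0.72,0.21,0,0.3],[0,0,0,0.72,0.21,0,0.3]]' >/dev/null; 
python3 -m inch '[[0,0,0,0.3,0.1,0,0.3],[0,0,0,0.6,0.2,0,0.3],[0,0,0,0.73,0.2,0,0.3],[0,0,0,0.73,0.2,0.1,0.3],[0,0,0,0.73,0.2,0.1,0.3]]' >/dev/null; python3 st.py .4861 .3178 .1196
```

```text
t 30.33 p [0.4883 0.3101 0.2428] yaw 101.32 z [-0.0071 -0.0044 -1.    ] F [-0.5407  0.2038 -4.7261] gap 0.0473 grip 45.0
shares to target [0.0698 0.0027 1.0261]
```

```bash

python3 -m inch '[[0,0,0,0.05,0,0,0.3],[0,0,0,0.05,0,0.2,0.3],[0,0,0,0.05,0,0.35,0.3],[0,0,0,0.05,0,0.35,0.3]]' >/dev/null; python3 st.py .4861 .3178 .1196
python3 -m inch '[[0,0,0,0,0,0.15,0.3],[0,0,0,0,0,0.3,0.3],[0,0,0,0,0,0.45,0.3],[0,0,0,0,0,0.55,0.3],[0,0,0,0,0,0.55,0.3]]' >/dev/null; python3 st.py .4861 .3178 .1196
```

```text
t 30.67 p [0.4864 0.3147 0.2006] yaw 101.18 z [-0.0086 -0.0042 -1.    ] F [-0.7821 -0.6908 -5.6608] gap 0.0475 grip 45.0
shares to target [0.0278 0.0085 0.6745]
t 31.08 p [0.487  0.3155 0.1367] yaw 101.21 z [-0.0057 -0.0024 -1.    ] F [-0.6246 -0.1676 -4.5498] gap 0.0476 grip 45.0
shares to target [ 0.0204 -0.0024  0.1421]
```

```bash

python3 -m inch '[[0,0,0,0,0,0.05,0.3],[0,0,0,0,0,0.09,0.3],[0,0,0,0,0,0.12,0.3],[0,0,0,0,0,0.12,0.3]]' >/dev/null
python3 -m inch '[[0,0,0,0,0,0.03,0.3],[0,0,0,0,0,0.04,0.3],[0,0,0,0,0,0.04,0.3]]' >/dev/null; python3 st.py .4861 .3178 .1196
python3 -m inch '[[0,0,0,0,0,0.015,0.3],[0,0,0,0,0,0.02,0.3],[0,0,0,0,0,0.02,0.3]]' >/dev/null; python3 st.py .4861 .3178 .1196
```

```text
t 31.67 p [0.4884 0.3171 0.1204] yaw 101.28 z [-0.0002  0.0006 -1.    ] F [ 0.2055 -0.2898 -5.1032] gap 0.0478 grip 45.0
shares to target [ 0.0091 -0.0174  0.0067]
t 31.92 p [0.4886 0.3171 0.1202] yaw 101.28 z [ 0.0011  0.001  -1.    ] F [-2.5618 -2.8053  4.3173] gap 0.0473 grip 45.0
shares to target [ 0.0101 -0.019   0.0049]
```

Contact. Release, retreat and go to green.

```bash

python3 -m inch '[[0,0,0,0,0,-0.01,0.7],[0,0,0,0,0,-0.01,0.7],[0,0,0,0,0,-0.01,0.7],[0,0,0,0,0,-0.01,0.7]]' 20 >/dev/null; python3 st.py
python3 -m inch '[[0,0,0,0,0,-0.3,0.8],[0,0,0,0,0,-0.6,1],[0,0,0,0,0,-0.9,1],[0,0,0,0,0,-0.9,1]]' 20 >/dev/null
python3 -m inch '[[0,0,0,-1,0,0,1],[0,0,0,-1,0,0,1],[0,0,0,-1,0,0,1]]' 20 >/dev/null
python3 -m inch '[[0,0,0,-1,0,0,1],[0,0,0,-1,0,0,1],[0,0,0,-1,0,0,1]]' 20 >/dev/null
python3 -m inch '[[0,0,0,-0.9,0,0,1],[0,0,0,-0.9,0,0,1],[0,0,0,-0.9,0,0,1],[0,0,0,-0.9,0,0,1]]' 20 >/dev/null; python3 st.py
python3 - <<'E'
from knob import *
shot("side","s11");shot("wrist","w11")
for t in("s11","w11"):
    C=np.load(t+".npz")["p"].reshape(-1,3).astype(int)
    blobs(t,.135,.175,(C[:,0]>C[:,2]+15),box=(.45,.7,-.15,.4),mn=25)
E
python3 st.py .5198 -.0755 .108
```

```text
t 32.25 p [0.4885 0.3173 0.1192] yaw 101.28 z [ 0.0002  0.0011 -1.    ] F [-0.3822 -0.3805 -0.4588] gap 0.0652 grip 0.0
t 33.42 p [ 0.557  -0.0292  0.2261] yaw 100.9 z [-0.0006 -0.0016 -1.    ] F [ 0.0015  0.5299 -0.4741] gap 0.094 grip 0.0
s11 px [261. 102.] n 108 xy [0.5889 0.3395] r 0.0235 z 0.1573
s11 px [233. 110.] n 186 xy [0.4943 0.3234] r 0.0238 z 0.1567
s11 px [278. 207.] n 272 xy [ 0.5198 -0.0743] r 0.0221 z 0.1486
w11 px [231. 266.] n 1908 xy [ 0.5198 -0.0734] r 0.0223 z 0.1474
t 33.52 p [ 0.5565 -0.0249  0.2264] yaw 101.16 z [-0.001   0.0014 -1.    ] F [0.1435 0.4524 0.1657] gap 0.094 grip 0.0
shares to target [-0.3565 -0.3806  0.9862]
```

```bash

python3 -m inch '[[0,0,0,-0.34,-0.38,0,1],[0,0,0,-0.34,-0.38,0.1,1],[0,0,0,-0.34,-0.38,0.2,1],[0,0,0,-0.34,-0.38,0.2,1]]' 20 >/dev/null; python3 st.py .5198 -.0740 .1085
python3 -m inch '[[0,0,0,-0.005,0,0.25,1],[0,0,0,-0.005,0,0.5,1],[0,0,0,-0.005,0,0.76,1],[0,0,0,-0.005,0,0.76,1],[0,0,0,-0.005,0,0.76,1]]' 20 >/dev/null; python3 st.py .5198 -.0740 .1085
```

```text
t 33.85 p [ 0.5182 -0.0716  0.2002] yaw 101.31 z [-0.0044  0.0027 -1.    ] F [-0.2063  0.6925 -0.9575] gap 0.0941 grip 0.0
shares to target [-0.0245  0.0121  0.764 ]
t 34.27 p [ 0.5189 -0.0718  0.1101] yaw 101.4 z [-0.0047  0.0023 -1.    ] F [-0.167   0.0086  0.3987] gap 0.0938 grip 0.0
shares to target [-0.0198  0.0037  0.0136]
```

```bash

python3 -m inch '[[0,0,0,-0.01,0,0.01,0.3],[0,0,0,-0.01,0,0.01,0.3],[0,0,0,-0.01,0,0.01,0.3],[0,0,0,-0.01,0,0.01,0.3],[0,0,0,-0.01,0,0.01,0.3]]' 45 >/dev/null
python3 -m inch '[[0,0,0,0,0,0,0.3],[0,0,0,0,0,0,0.3],[0,0,0,0,0,0,0.3],[0,0,0,0,0,0,0.3]]' 45 >/dev/null; python3 st.py
python3 -m inch '[[0,0,0,0,0,-0.15,0.3],[0,0,0,0,0,-0.4,0.3],[0,0,0,0,0,-0.7,0.3],[0,0,0,0,0,-1,0.3],[0,0,0,0,0,-1,0.3]]' 45 >/dev/null
python3 -m inch '[[0,0,0,0.2,0,-0.25,0.3],[0,0,0,0.5,0.12,-0.25,0.3],[0,0,0,0.8,0.12,-0.25,0.3],[0,0,0,0.8,0.12,-0.25,0.3]]' 45 >/dev/null
python3 -m inch '[[0,0,0,0.4,0.12,0,0.3],[0,0,0,0.8,0.12,0,0.3],[0,0,0,0.8,0.12,0,0.3]]' 45 >/dev/null
python3 -m inch '[[0,0,0,0.4,0.12,0,0.3],[0,0,0,0.8,0.12,0,0.3],[0,0,0,0.8,0.12,0,0.3],[0,0,0,0.8,0.12,0,0.3]]' 45 >/dev/null; python3 st.py .5061 .2218 .12
```

```text
t 35.02 p [ 0.5198 -0.075   0.1107] yaw 101.27 z [-0.0006  0.0004 -1.    ] F [-0.6568 -1.3355  1.0662] gap 0.0478 grip 45.0
t 36.35 p [0.5044 0.2193 0.2577] yaw 101.6 z [-0.0052  0.001  -1.    ] F [ 0.3575  0.0538 -4.0413] gap 0.0479 grip 45.0
shares to target [0.0154 0.0234 1.1476]
```

Final z ≈ 0.1207.

```bash

python3 -m inch '[[0,0,0,0.01,0.02,0,0.3],[0,0,0,0.01,0.02,0.2,0.3],[0,0,0,0.01,0.02,0.4,0.3],[0,0,0,0.01,0.02,0.45,0.3],[0,0,0,0.01,0.02,0.45,0.3]]' >/dev/null; python3 st.py .5061 .2218 .1207
```

```text
t 36.77 p [0.5068 0.2157 0.2029] yaw 101.17 z [-0.0076 -0.0022 -1.    ] F [-0.4608 -1.1414 -3.2716] gap 0.048 grip 45.0
shares to target [0.0513 0.0099 0.6847]
```

```bash

python3 -m inch '[[0,0,0,0.04,0,0.15,0.3],[0,0,0,0.04,0,0.3,0.3],[0,0,0,0.04,0,0.45,0.3],[0,0,0,0.04,0,0.55,0.3],[0,0,0,0.04,0,0.55,0.3]]' >/dev/null; python3 st.py .5061 .2218 .1207
python3 -m inch '[[0,0,0,0,0,0.05,0.3],[0,0,0,0,0,0.08,0.3],[0,0,0,0,0,0.1,0.3],[0,0,0,0,0,0.1,0.3]]' >/dev/null; python3 st.py .5061 .2218 .1207
```

```text
t 37.18 p [0.5061 0.2212 0.1383] yaw 101.22 z [-0.0049 -0.0011 -1.    ] F [-0.8867 -0.369  -4.2406] gap 0.0481 grip 45.0
shares to target [0.0046 0.0014 0.1466]
t 37.52 p [0.5074 0.2223 0.1289] yaw 101.27 z [ 0.      0.0007 -1.    ] F [-0.6816  0.2757 -3.5279] gap 0.048 grip 45.0
shares to target [-0.002  -0.0114  0.0686]
```

```bash

python3 -m inch '[[0,0,0,0,0,0.04,0.3],[0,0,0,0,0,0.055,0.3],[0,0,0,0,0,0.055,0.3]]' >/dev/null; python3 st.py .5061 .2218 .1207
python3 -m inch '[[0,0,0,0,0,0.015,0.3],[0,0,0,0,0,0.025,0.3],[0,0,0,0,0,0.025,0.3]]' >/dev/null; python3 st.py .5061 .2218 .1207
```

```text
t 37.77 p [0.5069 0.2223 0.1215] yaw 101.28 z [-0.0014  0.0002 -1.    ] F [ 0.4157  0.2487 -3.5304] gap 0.0481 grip 45.0
shares to target [-0.0025 -0.0069  0.0068]
t 38.02 p [0.5073 0.2224 0.1207] yaw 101.28 z [ 0.0005  0.0007 -1.    ] F [-2.5124 -0.8791  3.5952] gap 0.0478 grip 45.0
shares to target [-0.0027 -0.0107  0.0003]
```

```bash

python3 -m inch '[[0,0,0,0,0,-0.01,0.7],[0,0,0,0,0,-0.01,0.7],[0,0,0,0,0,-0.01,0.7],[0,0,0,0,0,-0.01,0.7]]' 20 >/dev/null; python3 st.py
python3 -m inch '[[0,0,0,0,0,-0.3,0.8],[0,0,0,0,0,-0.6,1],[0,0,0,0,0,-0.9,1],[0,0,0,0,0,-1,1]]' 20 >/dev/null
python3 -m inch '[[0,0,0,-0.95,-0.47,-0.1,1],[0,0,0,-0.95,-0.47,-0.1,1],[0,0,0,-0.95,-0.47,-0.1,1]]' 20 >/dev/null
python3 -m inch '[[0,0,0,-0.95,-0.47,0,1],[0,0,0,-0.95,-0.47,0,1],[0,0,0,-0.95,-0.47,0,1]]' 20 >/dev/null
python3 -m inch '[[0,0,0.13,-0.95,-0.47,0,1],[0,0,0.13,-0.95,-0.47,0,1],[0,0,0.13,-0.95,-0.47,0,1],[0,0,0.13,-0.95,-0.47,0,0.5],[0,0,0.13,-0.95,-0.47,0,0.5]]' 20 >/dev/null; python3 st.py .409 -.32 .235 90
python3 - <<'E'
from knob import *
shot("side","s12");shot("top","t12")
for t in("s12","t12"):
    C=np.load(t+".npz")["p"].reshape(-1,3).astype(int)
    blobs(t,.135,.175,(C[:,0]>C[:,2]+15),box=(.45,.7,-.15,.4),mn=25)
a=cv2.imread("pics/s12.png")[60:200,190:330];b=cv2.imread("pics/t12.png")[150:260,140:250]
cv2.imwrite("pics/c12.png",np.hstack([cv2.resize(x,(400,400),interpolation=3) for x in(a,b)]))
P=world("t12")
for lo,hi in((.07,.09),(.098,.112)):
    q=P[(P[:,2]>lo)&(P[:,2]<hi)&(P[:,1]>.15)&(P[:,0]>.4)&(P[:,0]<.68)&(P[:,1]<.42)][:,:2].astype(np.float32); print(len(q),cv2.minAreaRect(q))
E
```

```text
t 38.35 p [0.5075 0.2225 0.1203] yaw 101.28 z [ 0.0003  0.0008 -1.    ] F [ 0.3681 -0.3735 -0.0453] gap 0.065 grip 0.0
t 39.6 p [ 0.4087 -0.1433  0.251 ] yaw 89.8 z [-0.0013  0.0013 -1.    ] F [ 0.2895  0.8054 -1.1884] gap 0.0839 grip 0.0
shares to target [-1.4727  0.0075  0.1313]
turn shares [-0.0009 -0.0009 -0.0023]
s12 px [263. 101.] n 176 xy [0.5875 0.3393] r 0.0233 z 0.1576
s12 px [247. 129.] n 129 xy [0.5071 0.221 ] r 0.0235 z 0.1581
t12 px [162. 185.] n 221 xy [0.5875 0.3405] r 0.022 z 0.1575
t12 px [204. 216.] n 238 xy [0.5054 0.2242] r 0.0222 z 0.1577
t12 px [166. 220.] n 240 xy [0.493  0.3254] r 0.0225 z 0.1575
1504 ((0.5465971827507019, 0.28144288063049316), (0.212837815284729, 0.2078959196805954), 12.058793067932129)
271 ((0.5403681993484497, 0.2801406979560852), (0.12799625098705292, 0.20914161205291748), 6.963000297546387)
```

View pics/c12.png

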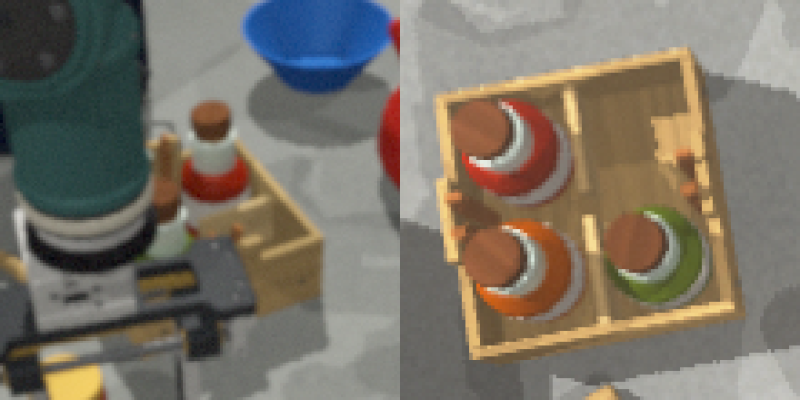

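All three stand in cells: red top-left, orange bottom-left, green bottom-right in the right-hand crop. Orange may sit close to the slot, so I measure its rim against its knob before fetching the board.

```bash
python3 - <<'E'
from knob import *
from scipy.optimize import least_squares
a=np.radians(11.9);ex=np.array([np.cos(a),np.sin(a)]);ey=np.array([-ex[1],ex[0]]);c0=np.array([.547,.2807])
P=world("t12");C=np.load("t12.npz")["p"].reshape(-1,3).astype(int)
for n,k in(("red",(.5875,.34)),("or",(.493,.3254)),("gr",(.5062,.2228))):
    k=np.array(k);d=np.hypot(*(P[:,:2]-k).T)
    q=P[(d<.035)&(P[:,2]>.126)&(P[:,2]<.134)][:,:2]
    r=np.hypot(*(q-k).T)
    # outermost rim points by hull
    h=cv2.convexHull(q.astype(np.float32))[:,0]
    print(n,len(q),"knob caddy",ex@(k-c0),ey@(k-c0),"rim enclosing",cv2.minEnclosingCircle(q.astype(np.float32)))
    b=P[(np.hypot(*(P[:,:2]-k).T)<.06)&(P[:,2]>.04)&(P[:,2]<.078)&(C[:,0]-C[:,2]>40)|False]
    print("   body x range in caddy",len(b),(b[:,:2]-c0)@ex.T if 0 else np.percentile((b[:,:2]-c0)@ex,[1,99]))
    top=P[(d<.02)&(P[:,2]>.15)&(P[:,2]<.17)]; A=np.c_[top[:,:2]-k,np.ones(len(top))]; print("   knob tilt",np.linalg.lstsq(A,top[:,2],rcond=None)[0])
E
```

```text
red 45 knob caddy 0.05185752209064215 0.049674313307971986 rim enclosing ((0.5861154198646545, 0.33752167224884033), 0.023898018524050713)
   body x range in caddy 283 [0.0069 0.1027]
   knob tilt [ 0.035  -0.0262  0.1578]
or 50 knob caddy -0.04362215810826674 0.05487437764546752 rim enclosing ((0.4936716854572296, 0.3247692584991455), 0.02471747249364853)
   body x range in caddy 179 [-0.0997  0.0156]
   knob tilt [ 0.0695 -0.0131  0.1579]
gr 39 knob caddy -0.05186238892661747 -0.04824253947321048 rim enclosing ((0.5062893629074097, 0.2236185371875763), 0.024581924080848694)
   body x range in caddy 190 [-0.1064 -0.0145]
   knob tilt [0.0297 0.0137 0.1578]
```

```bash

python3 -m inch '[[0,0,0,1,0.15,0,1],[0,0,0,1,0.15,0,1],[0,0,0,1,0.15,0,1]]' 20 >/dev/null
python3 -m inch '[[0,0,0,1,0.15,0,1],[0,0,0,1,0.15,0,1],[0,0,0,1,0.15,0,1]]' 20 >/dev/null
python3 -m inch '[[0,0,0,1,0.15,0,1],[0,0,0,1,0.15,0,1],[0,0,0,1,0.15,0,1]]' 20 >/dev/null
python3 -m inch '[[0,0,-0.14,0.87,0.17,0.1,1],[0,0,-0.14,0.87,0.17,0.1,1],[0,0,-0.14,0.87,0.17,0.1,1],[0,0,-0.14,0.87,0.17,0.1,1],[0,0,-0.14,0.87,0.17,0.1,1]]' 20 >/dev/null
python3 st.py .4835 .3215 .13 101.9
python3 - <<'E'
from knob import *
shot("side","s13");shot("wrist","w13")
for t in("s13","w13"):
    C=np.load(t+".npz")["p"].reshape(-1,3).astype(int)
    blobs(t,.142,.175,(C[:,0]>C[:,2]+15),box=(.45,.7,-.15,.4),mn=25)
E
python3 st.py .4835 .3215 .13 101.9
```

```text
t 40.87 p [0.4812 0.326  0.2387] yaw 102.47 z [-0.0027 -0.0007 -1.    ] F [ 0.0961 -0.6747  0.9433] gap 0.0936 grip 0.0
shares to target [-0.0408  0.0132  0.9059]
turn shares [-0.0019  0.0001  0.0066]
s13 px [263. 101.] n 162 xy [0.5905 0.3369] r 0.024 z 0.1579
s13 px [233. 109.] n 165 xy [0.4939 0.323 ] r 0.0226 z 0.1577
s13 px [245. 129.] n 191 xy [0.5076 0.2205] r 0.0229 z 0.1579
w13 px [296. 225.] n 2049 xy [0.4945 0.3257] r 0.0218 z 0.1572
w13 px [406. 231.] n 2256 xy [0.5881 0.3403] r 0.0222 z 0.1577
w13 px [285. 315.] n 799 xy [0.5071 0.2248] r 0.0217 z 0.156
t 40.97 p [0.4821 0.3237 0.2401] yaw 102.25 z [-0.0007  0.     -1.    ] F [-0.4172 -0.0561  0.3509] gap 0.0942 grip 0.0
shares to target [-0.0207  0.0082  0.9171]
turn shares [-0.0004 -0.0001  0.004 ]
```

```bash

python3 -m inch '[[0,0,0,0,0.01,0.3,1],[0,0,0,0,0.01,0.6,1],[0,0,0,0,0.01,0.95,1],[0,0,0,0,0.01,0.95,1],[0,0,0,0,0.01,0.95,1]]' 20 >/dev/null; python3 st.py .4835 .3225 .122
python3 -m inch '[[0,0,0,0,0,0,0.45],[0,0,0,0,0,0,0.45],[0,0,0,0,0,0,0.45],[0,0,0,0,0,0,0.45],[0,0,0,0,0,0,0.45]]' 8 >/dev/null
python3 -m inch '[[0,0,0,0,0,0,0.45],[0,0,0,0,0,0,0.45],[0,0,0,0,0,0,0.45]]' 8 >/dev/null;python3 st.py .4835 .3225 .122
python3 -m inch '[[0,0,0,0,0,0,0.6],[0,0,0,0,0,0,0.75],[0,0,0,0,0,0,0.8],[0,0,0,0,0,0,0.8],[0,0,0,0,0,0,0.8]]' 8 >/dev/null;python3 st.py .4835 .3225 .122
python3 -m inch '[[0,0,0,0,0,-0.2,0.8],[0,0,0,0,0,-0.5,0.8],[0,0,0,0,0,-0.9,0.8],[0,0,0,0,0,-1,0.8],[0,0,0,0,0,-1,0.8]]' 8 >/dev/null
python3 - <<'E'
from knob import *
shot("wrist","w14")
C=np.load("w14.npz")["p"].reshape(-1,3).astype(int)
blobs("w14",.142,.175,(C[:,0]>C[:,2]+15),box=(.45,.7,-.15,.4),mn=25)
E
```

```text
t 41.38 p [0.4821 0.3215 0.1238] yaw 102.06 z [-0.0063 -0.0027 -1.    ] F [-0.7879  0.3978  0.7974] gap 0.0942 grip 0.0
shares to target [0.006  0.013  0.0148]
t 42.05 p [0.4848 0.3236 0.1266] yaw 102.13 z [ 0.0012  0.0012 -1.    ] F [3.0709 0.5062 1.3398] gap 0.0492 grip 7.9
shares to target [-0.0068 -0.0122  0.0382]
t 42.47 p [0.4835 0.3232 0.1255] yaw 102.14 z [-0.0023 -0.0002 -1.    ] F [-0.1507  0.3489  0.0254] gap 0.0745 grip 0.0
shares to target [-0.0057 -0.0008  0.0288]
w14 px [285. 219.] n 1843 xy [0.4908 0.3246] r 0.022 z 0.1572
w14 px [394. 225.] n 2005 xy [0.5886 0.3402] r 0.0223 z 0.1576
w14 px [280. 311.] n 1116 xy [0.5073 0.2237] r 0.0219 z 0.1568
```

```bash

python3 -m inch '[[0,0,0,-1,-0.38,-0.05,0.8],[0,0,0,-1,-0.38,-0.05,0.8],[0,0,0,-1,-0.38,-0.05,0.8]]' 20 >/dev/null
python3 -m inch '[[0,0,0,-1,-0.38,0,0.8],[0,0,0,-1,-0.38,0,0.8],[0,0,0,-1,-0.38,0,0.8]]' 20 >/dev/null
python3 -m inch '[[0,0,0,-1,-0.38,0,0.8],[0,0,0,-1,-0.38,0,0.8],[0,0,0,-1,-0.38,0,0.5]]' 20 >/dev/null
python3 -m inch '[[0,0,0.138,-0.9,-0.38,0,0.5],[0,0,0.138,-0.9,-0.38,0,0.5],[0,0,0.138,-0.9,-0.38,0,0.5],[0,0,0.138,-0.9,-0.38,0,0.5],[0,0,0.138,-0.9,-0.38,0,0.5]]' 20 >/dev/null
python3 -m inch '[[0,0,0,0,0,0,0.5]]' 20 >/dev/null
python3 - <<'E'
from knob import *
for t in("top","side"): shot(t,t+"15")
for t in("top15","side15"):
    P=world(t); q=P[(P[:,2]>.15)&(P[:,2]<.185)&(P[:,1]<-.15)&(P[:,1]>-.4)&(P[:,0]<.44)&(P[:,0]>.38)]
    if len(q): print(t,len(q),cv2.minAreaRect(q[:,:2].astype(np.float32)),q[:,2].max())
    C=np.load(t+".npz")["p"].reshape(-1,3).astype(int)
    blobs(t,.142,.175,(C[:,0]>C[:,2]+15),box=(.45,.7,.1,.4),mn=25)
E
python3 st.py .409 -.268 .2 90
```

```text
top15 px [162. 185.] n 217 xy [0.5865 0.34  ] r 0.022 z 0.1579
top15 px [204. 216.] n 233 xy [0.5055 0.2243] r 0.0222 z 0.1576
top15 px [166. 222.] n 241 xy [0.4889 0.3236] r 0.0224 z 0.1578
side15 399 ((0.4099101424217224, -0.2693415880203247), (0.010102479718625546, 0.13110923767089844), 0.630313515663147) 0.17671350208589265
side15 px [263. 101.] n 158 xy [0.5878 0.3387] r 0.0229 z 0.158
side15 px [247. 129.] n 121 xy [0.5084 0.2221] r 0.0232 z 0.1582
t 44.28 p [ 0.4058 -0.1611  0.2508] yaw 90.39 z [-0.0018  0.0018 -1.    ] F [0.4362 0.1538 1.1306] gap 0.0473 grip 0.0
shares to target [-0.8918  0.0215  0.4218]
turn shares [-0.0012 -0.0012  0.0046]
```

```bash

python3 -m inch '[[0,0,0,-0.4,0.02,0,0.5],[0,0,0,-0.89,0.02,0,0.5],[0,0,0,-0.89,0.02,0.2,0.5],[0,0,0,-0.89,0.02,0.35,0.5],[0,0,0,-0.89,0.02,0.35,0.5]]' 20 >/dev/null
python3 -m inch '[[0,0,0,0,0,0,0.5],[0,0,0,0,0,0,0.5]]' 20 >/dev/null;python3 st.py .4092 -.268 .163 90
```

```text
t 44.87 p [ 0.4095 -0.268   0.2106] yaw 90.42 z [ 0.0007 -0.     -1.    ] F [-0.694   0.2383  0.1594] gap 0.0469 grip 0.0
shares to target [ 0.0004 -0.0028  0.397 ]
turn shares [0.0005 0.     0.0049]
```

```bash

python3 -m inch '[[0,0,0,0,0,0.15,0.5],[0,0,0,0,0,0.3,0.5],[0,0,0,0,0,0.39,0.5],[0,0,0,0,0,0.39,0.5],[0,0,0,0,0,0.39,0.5]]' 20 >/dev/null; python3 st.py .4092 -.268 .163
python3 -m inch '[[0,0,0,0,0,0,0],[0,0,0,0,0,0,0],[0,0,0,0,0,0,0],[0,0,0,0,0,0,0],[0,0,0,0,0,0,0]]' 50 >/dev/null
python3 -m inch '[[0,0,0,0,0,0,0],[0,0,0,0,0,0,0],[0,0,0,0,0,0,0],[0,0,0,0,0,0,0]]' 50 >/dev/null;python3 st.py
python3 -m inch '[[0,0,0,0,0,-0.2,0],[0,0,0,0,0,-0.4,0],[0,0,0,0,0,-0.6,0],[0,0,0,0,0,-0.8,0],[0,0,0,0,0,-0.8,0]]' 50 >/dev/null;python3 st.py
python3 -m inch '[[0,0,0,0,0,-0.3,0],[0,0,0,0,0,-0.6,0],[0,0,0,0,0,-0.8,0],[0,0,0,0,0,-0.8,0]]' 50 >/dev/null;python3 st.py
```

```text
t 45.28 p [ 0.409  -0.2686  0.1635] yaw 90.34 z [-0.      0.0002 -1.    ] F [-0.0021  0.705   0.2595] gap 0.047 grip 0.0
shares to target [0.0052 0.0016 0.004 ]
t 46.03 p [ 0.4088 -0.2693  0.163 ] yaw 90.27 z [-0.0001  0.0003 -1.    ] F [ 0.5467 -0.2138  1.3031] gap 0.0094 grip 50.0
t 46.45 p [ 0.4101 -0.2704  0.2634] yaw 90.27 z [ 0.0058 -0.0048 -1.    ] F [ 0.6764 -0.9181 -1.209 ] gap 0.0099 grip 50.0
t 46.78 p [ 0.4097 -0.2701  0.3588] yaw 90.27 z [ 0.0056 -0.0046 -1.    ] F [ 0.2398  0.244  -2.6237] gap 0.0096 grip 50.0
```

Board lifted (gap 9.6 mm). I carry it to the caddy and turn it.

```bash

python3 -m inch '[[0,0,0,0.3,0.1,0,0],[0,0,0,0.6,0.2,0,0],[0,0,0,0.92,0.23,0,0],[0,0,0,0.92,0.23,0,0]]' 55 >/dev/null
python3 -m inch '[[0,0,0,0.3,0.1,0,0],[0,0,0,0.6,0.2,0,0],[0,0,0,0.92,0.23,0,0],[0,0,0,0.92,0.23,0,0]]' 55 >/dev/null
python3 -m inch '[[0,0,0,0.3,0.1,0,0],[0,0,0,0.6,0.2,0,0],[0,0,0,0.92,0.23,0,0],[0,0,0,0.92,0.23,0,0]]' 55 >/dev/null
python3 -m inch '[[0,0,0,0.3,0.1,0,0],[0,0,0,0.6,0.2,0,0],[0,0,0,0.92,0.23,0,0],[0,0,0,0.92,0.23,0,0]]' 55 >/dev/null
python3 -m inch '[[0,0,-0.05,0.3,0.1,0,0],[0,0,-0.1,0.6,0.2,0,0],[0,0,-0.136,0.9,0.22,0,0],[0,0,-0.136,0.9,0.22,0,0],[0,0,-0.136,0.9,0.22,0,0]]' 55 >/dev/null
python3 -m inch '[[0,0,0,0,0,0,0],[0,0,0,0,0,0,0],[0,0,0,0,0,0,0]]' 55 >/dev/null
python3 st.py .547 .2807 .305 101.9
python3 - <<'E'
from knob import *
for t in("top","side","wrist"): shot(t,t+"16")
for t in("top16","side16","wrist16"):
    P=world(t); q=P[(P[:,2]>.27)&(P[:,2]<.37)&(abs(P[:,1]-.28)<.12)&(abs(P[:,0]-.547)<.12)]
    P2=P[(P[:,2]>.2)&(P[:,2]<.29)&(abs(P[:,1]-.28)<.12)&(abs(P[:,0]-.547)<.06)]
    if len(P2): print(t,len(P2),cv2.minAreaRect(P2[:,:2].astype(np.float32)),P2[:,2].min())
    q=P[(P[:,2]>.098)&(P[:,2]<.125)&(P[:,1]>.15)&(P[:,0]>.4)&(P[:,0]<.68)&(P[:,1]<.42)][:,:2].astype(np.float32); print("gables",len(q),len(q) and cv2.minAreaRect(q))
a=cv2.imread("pics/side16.png")[20:230,140:420]
cv2.imwrite("pics/c16.png",np.vstack([cv2.resize(a,(400,300),interpolation=3),cv2.resize(cv2.imread("pics/wrist16.png"),(400,300))]))
E
```

```text
t 48.78 p [0.543  0.2795 0.3549] yaw 101.86 z [-0.0007  0.0002 -1.    ] F [-1.1904  0.6377 -3.0453] gap 0.0095 grip 55.0
shares to target [0.0025 0.0351 0.4157]
turn shares [-0.0004 -0.0002 -0.0005]
top16 387 ((0.5380839109420776, 0.27793797850608826), (0.009017571806907654, 0.1800176203250885), 14.789801597595215) 0.20033172748436878
gables 174 ((0.5214945077896118, 0.2281063199043274), (0.0769934132695198, 0.1585470736026764), 37.40414047241211)
side16 841 ((0.5399409532546997, 0.2768869400024414), (0.01139821857213974, 0.18356001377105713), 14.758793830871582) 0.20167653049659207
gables 522 ((0.5470288395881653, 0.2791830897331238), (0.14344026148319244, 0.21026284992694855), 9.4271240234375)
gables 578 ((0.5344468355178833, 0.2960791289806366), (0.18384240567684174, 0.08874000608921051), 87.63710021972656)
```

View pics/c16.png

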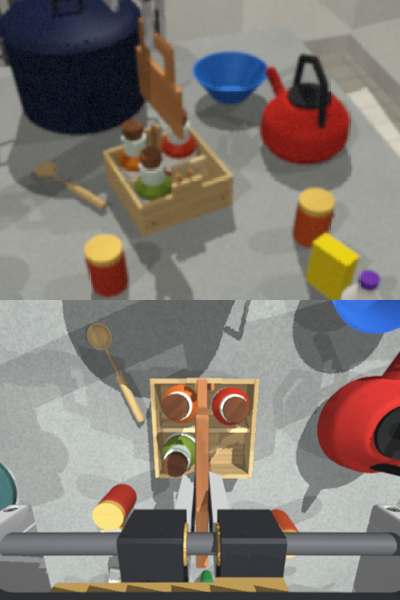

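The board hangs above the slot, between the knobs. I fit its plane to check its real angle.

```bash
cat > brd.py <<'E'
from knob import *
a=np.radians(11.9);ex=np.array([np.cos(a),np.sin(a)]);ey=np.array([-ex[1],ex[0]]);c0=np.array([.547,.2807])
def board(t,tz):
    """board in caddy coordinates: tz = TCP height"""
    P=world(t); C=np.load(t+".npz")["p"].reshape(-1,3).astype(int)
    u=(P[:,:2]-c0)@ex; v=(P[:,:2]-c0)@ey; b=tz-.163
    m=(abs(u)<.03)&(abs(v)<.1)&(P[:,2]>b+.015)&(P[:,2]<b+.105)&(C[:,0]-C[:,2]>30)
    if m.sum()<60: return print(t,"few")
    A=np.c_[v,P[:,2]-b-.05,np.ones(len(v))][m]; w=np.ones(m.sum(),bool)
    for _ in range(4):
        s=np.linalg.lstsq(A[w],u[m][w],rcond=None)[0]; r=u[m]-A@s; w=abs(r)<.004
    print(t,m.sum(),w.sum(),"u=",s,"du/dv deg",np.degrees(s[0]),"u bottom",s[2]-.05*s[1],"v",np.percentile(v[m],[1,99]),"resid",r[w].std())
E
python3 - <<'E'
from brd import *
for t in("top16","side16","wrist16"): board(t,.355)
E
```

```text
top16 397 382 u= [-0.0059  0.0016 -0.0091] du/dv deg -0.33552647690553344 u bottom -0.00921175000900491 v [-0.0907  0.0239] resid 0.0005239430100530635
side16 872 821 u= [-0.0039 -0.0002 -0.0077] du/dv deg -0.2240227449080969 u bottom -0.0076616583363000096 v [-0.093  0.085] resid 0.0008600958785587212
wrist16 few
```

```bash

python3 -m inch '[[0,0,0,0,0.033,0.1,0],[0,0,0,0,0.033,0.25,0],[0,0,0,0,0.033,0.42,0],[0,0,0,0,0.033,0.42,0],[0,0,0,0,0.033,0.42,0]]' 55 >/dev/null
python3 -m inch '[[0,0,0,0,0,0.1,0],[0,0,0,0,0,0.1,0]]' 55 >/dev/null
python3 st.py .547 .2807 .285 101.9
python3 - <<'E'
from brd import *
for t in("top","side","wrist"): shot(t,t+"17")
for t in("top17","side17"): board(t,.294)
a=cv2.imread("pics/side17.png")[60:200,190:330];b=cv2.imread("pics/top17.png")[150:260,140:250]
cv2.imwrite("pics/c17.png",np.hstack([cv2.resize(x,(400,400),interpolation=3) for x in(a,b)]))
E
```

```text
t 49.52 p [0.5468 0.2817 0.2923] yaw 101.96 z [-0.0009  0.0004 -1.    ] F [ 0.2057  0.4225 -3.9162] gap 0.0096 grip 55.0
shares to target [-0.0089  0.0001  0.0611]
turn shares [-0.0005 -0.0004  0.0007]
top17 355 330 u= [-0.0047  0.0039 -0.0049] du/dv deg -0.2698567360558515 u bottom -0.005059113561889609 v [-0.0892  0.0896] resid 0.0006849477606779829
side17 775 719 u= [-0.0051  0.0001 -0.0035] du/dv deg -0.2927916835838991 u bottom -0.003528834325998541 v [-0.092   0.0865] resid 0.0009012772481392179
```

View pics/c17.png

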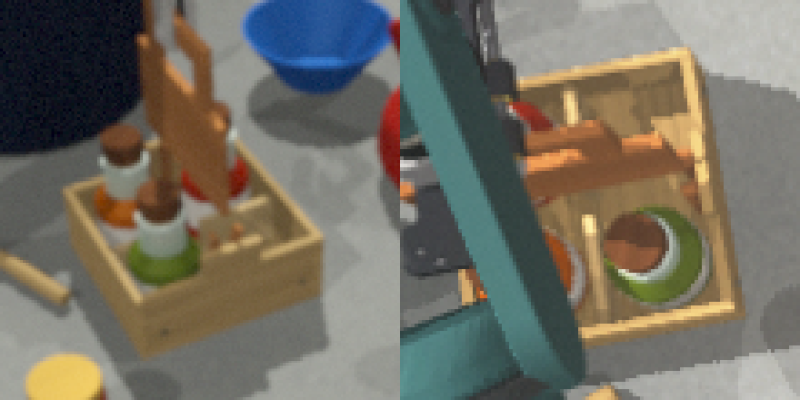

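The board is in line with the slot, between the knobs. I lower it gently and watch the force.

```bash

python3 -m inch '[[0,0,0,0,0,0.08,0],[0,0,0,0,0,0.16,0],[0,0,0,0,0,0.24,0],[0,0,0,0,0,0.3,0],[0,0,0,0,0,0.3,0]]' 55 >/dev/null; python3 st.py .547 .2807 .165
python3 -m inch '[[0,0,0,0,0,0.06,0],[0,0,0,0,0,0.12,0],[0,0,0,0,0,0.18,0],[0,0,0,0,0,0.18,0]]' 55 >/dev/null; python3 st.py .547 .2807 .165
```

```text
t 50.08 p [0.5461 0.2816 0.2533] yaw 101.95 z [-0.0044 -0.0011 -1.    ] F [ 0.6372  0.3161 -4.2416] gap 0.0094 grip 55.0
shares to target [-0.0084  0.009   0.7357]
t 50.42 p [0.5461 0.2816 0.2327] yaw 101.96 z [-0.0035 -0.0007 -1.    ] F [ 0.0054  0.9698 -3.9005] gap 0.0098 grip 55.0
shares to target [-0.0091  0.0078  0.5638]
```

```bash

python3 -m inch '[[0,0,0,0,0,0.08,0],[0,0,0,0,0,0.16,0],[0,0,0,0,0,0.24,0],[0,0,0,0,0,0.26,0],[0,0,0,0,0,0.26,0]]' 55 >/dev/null; python3 st.py .547 .2807 .165
python3 -m inch '[[0,0,0,0,0,0.08,0],[0,0,0,0,0,0.16,0],[0,0,0,0,0,0.2,0],[0,0,0,0,0,0.2,0]]' 55 >/dev/null; python3 st.py .547 .2807 .165
```

```text
t 50.83 p [0.5462 0.2816 0.2019] yaw 101.95 z [-0.0029 -0.0006 -1.    ] F [-0.1618 -0.0253 -3.6436] gap 0.0098 grip 55.0
shares to target [-0.0086  0.0056  0.3078]
t 51.17 p [0.5461 0.2816 0.1775] yaw 101.96 z [-0.0031 -0.0006 -1.    ] F [ 0.0993 -0.3013 -4.6116] gap 0.0096 grip 55.0
shares to target [-0.0093  0.0061  0.1042]
```

```bash

python3 -m inch '[[0,0,0,0,0,0.04,0],[0,0,0,0,0,0.06,0],[0,0,0,0,0,0.06,0]]' 55 >/dev/null; python3 st.py .547 .2807 .165
python3 -m inch '[[0,0,0,0,0,0.03,0],[0,0,0,0,0,0.04,0],[0,0,0,0,0,0.04,0]]' 55 >/dev/null; python3 st.py .547 .2807 .165
```

```text
t 51.42 p [0.5464 0.2818 0.172 ] yaw 101.97 z [-0.0016  0.0001 -1.    ] F [ 0.1307 -0.6042 -4.36  ] gap 0.0101 grip 55.0
shares to target [-0.01    0.0032  0.0579]
t 51.67 p [0.5465 0.2818 0.1674] yaw 101.97 z [-0.0011  0.0003 -1.    ] F [ 0.2682 -0.3953 -2.6376] gap 0.0092 grip 55.0
shares to target [-0.0102  0.0018  0.0202]
```

```bash

python3 -m inch '[[0,0,0,0,0,0.02,0],[0,0,0,0,0,0.03,0],[0,0,0,0,0,0.03,0]]' 55 >/dev/null; python3 st.py .547 .2807 .165
python3 -m inch '[[0,0,0,0,0,0.01,0],[0,0,0,0,0,0.01,0]]' 55 >/dev/null; python3 st.py .547 .2807 .165
```

```text
t 51.92 p [0.547  0.2822 0.1653] yaw 101.97 z [ 0.0011  0.0013 -1.    ] F [-0.4097  0.6991  0.2425] gap 0.0098 grip 55.0
shares to target [-0.0121 -0.0028  0.0023]
t 52.08 p [0.5472 0.2822 0.1653] yaw 101.97 z [ 0.002   0.0016 -1.    ] F [-1.4189 -0.1809  5.0233] gap 0.0097 grip 55.0
shares to target [-0.0117 -0.0039  0.0021]
```

The board sits on the floor (contact at 0.1653). Open, withdraw and check.

```bash

python3 -m inch '[[0,0,0,0,0,-0.01,0.3],[0,0,0,0,0,-0.01,0.3],[0,0,0,0,0,-0.01,0.3],[0,0,0,0,0,-0.01,0.3]]' 10 >/dev/null; python3 st.py
python3 -m inch '[[0,0,0,0,0,-0.2,0.3],[0,0,0,0,0,-0.5,0.3],[0,0,0,0,0,-0.8,0.3],[0,0,0,0,0,-1,0.3],[0,0,0,0,0,-1,0.3]]' 10 >/dev/null
python3 -m inch '[[0,0,0,-1,0,-0.2,0.3],[0,0,0,-1,0,-0.2,0.3],[0,0,0,-1,0,-0.2,0.3]]' >/dev/null
python3 -m inch '[[0,0,0,-1,0,0,0.3],[0,0,0,-1,0,0,0.3],[0,0,0,-1,0,0,0.3]]' >/dev/null
python3 -m inch '[[0,0,0,-1,-0.3,0,0.3],[0,0,0,-1,-0.3,0,0.3],[0,0,0,-1,-0.3,0,0.3],[0,0,0,-1,-0.3,0,0.3],[0,0,0,-1,-0.3,0,0.3]]' >/dev/null; python3 st.py
python3 - <<'E'
from brd import *
for t in("top","side"): shot(t,t+"18")
for t in("top18","side18"):
    C=np.load(t+".npz")["p"].reshape(-1,3).astype(int); P=world(t)
    blobs(t,.142,.165,(C[:,0]>C[:,2]+15),box=(.45,.7,.1,.42),mn=25)
    u=(P[:,:2]-c0)@ex; v=(P[:,:2]-c0)@ey; m=(abs(u)<.015)&(abs(v)<.08)&(P[:,2]>.14)&(P[:,2]<.2)
    print("bar",m.sum(),np.percentile(u[m],[5,95]),np.percentile(v[m],[1,99]),"top",np.percentile(P[m,2],97))
a=cv2.imread("pics/side18.png");b=cv2.imread("pics/top18.png")[150:260,140:250]
cv2.imwrite("pics/c18.png",np.hstack([cv2.resize(a,(480,360)),cv2.resize(b,(320,360),interpolation=3)]))
E
```

```text
t 52.42 p [0.5467 0.2818 0.1639] yaw 101.96 z [-0.0007  0.0004 -1.    ] F [-0.0233  0.1816  0.6088] gap 0.0278 grip 0.0
t 53.75 p [ 0.5857 -0.0801  0.3064] yaw 101.71 z [-0.0028  0.0013 -1.    ] F [-0.5155  0.3332  0.1841] gap 0.0283 grip 0.0
top18 px [162. 185.] n 216 xy [0.5869 0.3397] r 0.0222 z 0.1579
top18 px [202. 198.] n 26 xy [0.5558 0.2355] r 0.0171 z 0.1556
top18 px [171. 204.] n 37 xy [0.5369 0.3081] r 0.0382 z 0.1569
top18 px [204. 216.] n 234 xy [0.5054 0.2241] r 0.0221 z 0.1578
top18 px [166. 222.] n 240 xy [0.4894 0.324 ] r 0.0226 z 0.1574
bar 300 [-0.0049  0.0043] [-0.0621  0.0657] top 0.1779858109496987
side18 px [261.  99.] n 81 xy [0.5874 0.3397] r 0.0218 z 0.159
side18 px [255. 116.] n 106 xy [0.5451 0.2796] r 0.0643 z 0.1565
side18 px [232. 109.] n 168 xy [0.4917 0.3232] r 0.0239 z 0.158
side18 px [245. 129.] n 195 xy [0.507  0.2216] r 0.023 z 0.1578
bar 264 [-0.0039  0.0053] [-0.0646  0.0652] top 0.17772730491312883
```

View pics/c18.png

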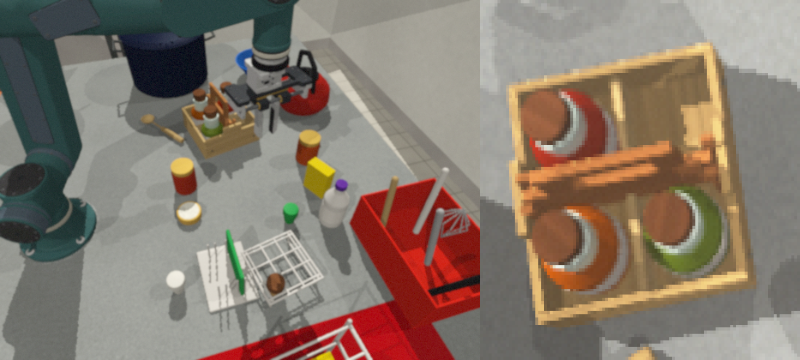

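The picture shows the three stoppered bottles in their cells, the board level in its slot and centred to within 1 mm, and the bystanders where they were.

```bash
python3 -c "
from workcell import workorder;print(workorder.finish_job())"
```

```text
the job is handed in; nothing more can be done
None
```

The job is handed in at about 54 s of the 210 s: the three bottles on the table (red, orange, green) have stoppers pressed home and stand in caddy cells, and the handle board sits in its grooves on the caddy floor.

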